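# Honey dippers for the tea glasses

## Task

Put one honey dipper, head down, into each tea glass on the counter. The dippers stand in the wooden caddy in one half of the glass display case: slide the door over that half aside to reach them, leave the spare dippers standing in the caddy, keep the glasses standing on the counter and do not disturb the crockery and jars, and at the end slide the case fully shut again.

Things in the scene. Friction and masses are not known exactly. Their poses are not given: they have to be found in the camera images.
- case: glass display case fixed on the counter, 190 mm deep (x), 470 mm wide (y); top slopes 16 deg: 123 mm high at the robot's side, 177 mm at the far side; panes of the doors lie on it (upper faces 5 mm above the slope left, 17 mm right). Origin: centre of underside; x away from the robot, y to the left end, z up. Floor 12 mm thick; clear partition 100 mm tall at y = 0 parts left and right compartment
- left_door (a joint): the left door of the case's sloping top, a glass pane 243 mm wide in its own track (lower, slides under the right door); value in m: 0 shut, grows as the door slides towards the case's right end, 0.175 fully open; it stays where it is left; sliding takes about 2 N plus 8 N per m/s. It may start up to 25 mm ajar. Fully open it uncovers the outer 175 mm of its half of the case
- right_door (a joint): the right door of the case's sloping top, a glass pane 243 mm wide in its own track (upper, slides over the left door); value in m: 0 shut, grows as the door slides towards the case's left end, 0.175 fully open; it stays where it is left; sliding takes about 2 N plus 8 N per m/s. It may start up to 25 mm ajar. Fully open it uncovers the outer 175 mm of its half of the case
- left_door_pull (a point): centre of the top of the left door's pull: an upright black tab 12 mm thick (along the case's y), 30 mm long (along the case's x), standing 32 mm above the pane. With the door shut it lies at x = -68 mm, y = +215 mm in the case's frame; fully open, the right door's edge is about 30 mm from the tab's middle. Moves with the door; axes as the case's
- right_door_pull (a point): centre of the top of the right door's pull: an upright black tab 12 mm thick (along the case's y), 30 mm long (along the case's x), standing 32 mm above the pane. With the door shut it lies at x = -68 mm, y = -215 mm in the case's frame. Moves with the door; axes as the case's
- caddy: dark wooden holder fixed on the case's floor in the left or the right compartment (about 145 mm from the middle of the case), 44 mm (x) by 138 mm (y) and 65 mm high, with four square wells 24 mm wide in a row along its y at -51, -17, +17 and +51 mm; well floors 6 mm above its underside. Origin: centre of its underside; axes as those of the case
- dipper1: wooden honey dipper, 125 mm long, 30 g: a ribbed round head 20 mm in diameter and 34 mm long at the lower end, above it a plain round stick 9 mm in diameter (11 mm over the top 10 mm). Origin: centre of the head's flat underside; z runs up along the stick to its top end. It starts standing head down in one well of the caddy, so that its upper 66 mm stick out; the four dippers are alike
- dipper2: wooden honey dipper, 125 mm long, 30 g: a ribbed round head 20 mm in diameter and 34 mm long at the lower end, above it a plain round stick 9 mm in diameter (11 mm over the top 10 mm). Origin: centre of the head's flat underside; z runs up along the stick to its top end. It starts standing head down in one well of the caddy, so that its upper 66 mm stick out; the four dippers are alike
- dipper3: wooden honey dipper, 125 mm long, 30 g: a ribbed round head 20 mm in diameter and 34 mm long at the lower end, above it a plain round stick 9 mm in diameter (11 mm over the top 10 mm). Origin: centre of the head's flat underside; z runs up along the stick to its top end. It starts standing head down in one well of the caddy, so that its upper 66 mm stick out; the four dippers are alike
- dipper4: wooden honey dipper, 125 mm long, 30 g: a ribbed round head 20 mm in diameter and 34 mm long at the lower end, above it a plain round stick 9 mm in diameter (11 mm over the top 10 mm). Origin: centre of the head's flat underside; z runs up along the stick to its top end. It starts standing head down in one well of the caddy, so that its upper 66 mm stick out; the four dippers are alike
- glass1: clear tea glass (a plain tumbler), 75 mm high, outer diameter 60 mm at the foot and 68 mm at the rim, wall 3 mm, inner floor 8 mm above its foot, about 280 g; open upward. Origin: centre of its underside, z up. It stands on the counter to the left of the case; only two or three of the four glasses are there at a time, the others are absent; the glasses are alike
- glass2: clear tea glass (a plain tumbler), 75 mm high, outer diameter 60 mm at the foot and 68 mm at the rim, wall 3 mm, inner floor 8 mm above its foot, about 280 g; open upward. Origin: centre of its underside, z up. It stands on the counter to the left of the case; only two or three of the four glasses are there at a time, the others are absent; the glasses are alike
- glass3: clear tea glass (a plain tumbler), 75 mm high, outer diameter 60 mm at the foot and 68 mm at the rim, wall 3 mm, inner floor 8 mm above its foot, about 280 g; open upward. Origin: centre of its underside, z up. It stands on the counter to the left of the case; only two or three of the four glasses are there at a time, the others are absent; the glasses are alike
- glass4: clear tea glass (a plain tumbler), 75 mm high, outer diameter 60 mm at the foot and 68 mm at the rim, wall 3 mm, inner floor 8 mm above its foot, about 280 g; open upward. Origin: centre of its underside, z up. It stands on the counter to the left of the case; only two or three of the four glasses are there at a time, the others are absent; the glasses are alike
- jar: amber jar with a steel cap, 68 mm in diameter and 100 mm high, in the other compartment; not part of the job. Origin: centre of its underside
- saucer: white saucer, 124 mm in diameter, 16 mm high, on the counter between the robot and the case; not part of the job. Origin: centre of its underside
- mug: white mug, 76 mm in diameter, 75 mm high, on the counter at the right; not part of the job. Origin: centre of its underside
- sugar: white sugar jar with a steel cap, 64 mm in diameter and 110 mm high, at the far left of the counter; not part of the job. Origin: centre of its underside
Not all that is in view belongs to the job. What is shaped like the glass2 but pink or yellow is not meant.

How it is judged (in metres and radians):
On the way, in this order (a step that is already met when the one before it is completed fails the run):
1. the door over the compartment with the caddy is open (slid at least 140 mm) (((y of caddy in the frame of case above 0 m and value of joint left_door above 0.14 m) or (y of caddy in the frame of case below 0 m and value of joint right_door above 0.14 m))), for 0.2 s.
2. every glass on the counter has a dipper standing in it (((horizontal distance between dipper1 and glass1 below 0.032 m and z of dipper1 in the frame of glass1 between -0.005 and 0.03 m and angle between dipper1's own z axis and vertical below 0.8 rad) or (horizontal distance between dipper2 and glass1 below 0.032 m and z of dipper2 in the frame of glass1 between -0.005 and 0.03 m and angle between dipper2's own z axis and vertical below 0.8 rad) or (horizontal distance between dipper3 and glass1 below 0.032 m and z of dipper3 in the frame of glass1 between -0.005 and 0.03 m and angle between dipper3's own z axis and vertical below 0.8 rad) or (horizontal distance between dipper4 and glass1 below 0.032 m and z of dipper4 in the frame of glass1 between -0.005 and 0.03 m and angle between dipper4's own z axis and vertical below 0.8 rad)) and ((horizontal distance between dipper1 and glass2 below 0.032 m and z of dipper1 in the frame of glass2 between -0.005 and 0.03 m and angle between dipper1's own z axis and vertical below 0.8 rad) or (horizontal distance between dipper2 and glass2 below 0.032 m and z of dipper2 in the frame of glass2 between -0.005 and 0.03 m and angle between dipper2's own z axis and vertical below 0.8 rad) or (horizontal distance between dipper3 and glass2 below 0.032 m and z of dipper3 in the frame of glass2 between -0.005 and 0.03 m and angle between dipper3's own z axis and vertical below 0.8 rad) or (horizontal distance between dipper4 and glass2 below 0.032 m and z of dipper4 in the frame of glass2 between -0.005 and 0.03 m and angle between dipper4's own z axis and vertical below 0.8 rad)) and ((horizontal distance between dipper1 and glass3 below 0.032 m and z of dipper1 in the frame of glass3 between -0.005 and 0.03 m and angle between dipper1's own z axis and vertical below 0.8 rad) or (horizontal distance between dipper2 and glass3 below 0.032 m and z of dipper2 in the frame of glass3 between -0.005 and 0.03 m and angle between dipper2's own z axis and vertical below 0.8 rad) or (horizontal distance between dipper3 and glass3 below 0.032 m and z of dipper3 in the frame of glass3 between -0.005 and 0.03 m and angle between dipper3's own z axis and vertical below 0.8 rad) or (horizontal distance between dipper4 and glass3 below 0.032 m and z of dipper4 in the frame of glass3 between -0.005 and 0.03 m and angle between dipper4's own z axis and vertical below 0.8 rad)) and ((horizontal distance between dipper1 and glass4 below 0.032 m and z of dipper1 in the frame of glass4 between -0.005 and 0.03 m and angle between dipper1's own z axis and vertical below 0.8 rad) or (horizontal distance between dipper2 and glass4 below 0.032 m and z of dipper2 in the frame of glass4 between -0.005 and 0.03 m and angle between dipper2's own z axis and vertical below 0.8 rad) or (horizontal distance between dipper3 and glass4 below 0.032 m and z of dipper3 in the frame of glass4 between -0.005 and 0.03 m and angle between dipper3's own z axis and vertical below 0.8 rad) or (horizontal distance between dipper4 and glass4 below 0.032 m and z of dipper4 in the frame of glass4 between -0.005 and 0.03 m and angle between dipper4's own z axis and vertical below 0.8 rad))), for 0.2 s.
At the end, for the whole second after the job is handed in: each glass present stands upright and holds exactly one dipper, head down (head's underside at most 30 mm above the glass's underside, within 32 mm of its axis, lean under 0.8 rad); the other dippers stand in the caddy; both doors within 12 mm of shut; all at rest (all of step 2 and not (horizontal distance between each of dipper2, dipper1 and glass1 below 0.045 m) and not (horizontal distance between each of dipper3, dipper1 and glass1 below 0.045 m) and not (horizontal distance between each of dipper3, dipper2 and glass1 below 0.045 m) and not (horizontal distance between each of dipper4, dipper1 and glass1 below 0.045 m) and not (horizontal distance between each of dipper4, dipper2 and glass1 below 0.045 m) and not (horizontal distance between each of dipper4, dipper3 and glass1 below 0.045 m) and not (horizontal distance between each of dipper2, dipper1 and glass2 below 0.045 m) and not (horizontal distance between each of dipper3, dipper1 and glass2 below 0.045 m) and not (horizontal distance between each of dipper3, dipper2 and glass2 below 0.045 m) and not (horizontal distance between each of dipper4, dipper1 and glass2 below 0.045 m) and not (horizontal distance between each of dipper4, dipper2 and glass2 below 0.045 m) and not (horizontal distance between each of dipper4, dipper3 and glass2 below 0.045 m) and not (horizontal distance between each of dipper2, dipper1 and glass3 below 0.045 m) and not (horizontal distance between each of dipper3, dipper1 and glass3 below 0.045 m) and not (horizontal distance between each of dipper3, dipper2 and glass3 below 0.045 m) and not (horizontal distance between each of dipper4, dipper1 and glass3 below 0.045 m) and not (horizontal distance between each of dipper4, dipper2 and glass3 below 0.045 m) and not (horizontal distance between each of dipper4, dipper3 and glass3 below 0.045 m) and not (horizontal distance between each of dipper2, dipper1 and glass4 below 0.045 m) and not (horizontal distance between each of dipper3, dipper1 and glass4 below 0.045 m) and not (horizontal distance between each of dipper3, dipper2 and glass4 below 0.045 m) and not (horizontal distance between each of dipper4, dipper1 and glass4 below 0.045 m) and not (horizontal distance between each of dipper4, dipper2 and glass4 below 0.045 m) and not (horizontal distance between each of dipper4, dipper3 and glass4 below 0.045 m) and ((x of dipper1 in the frame of caddy between -0.022 and 0.022 m and y of dipper1 in the frame of caddy between -0.07 and 0.07 m and z of dipper1 in the frame of caddy below 0.03 m and angle between dipper1's own z axis and vertical below 0.35 rad) or (horizontal distance between dipper1 and glass1 below 0.032 m and z of dipper1 in the frame of glass1 between -0.005 and 0.03 m and angle between dipper1's own z axis and vertical below 0.8 rad) or (horizontal distance between dipper1 and glass2 below 0.032 m and z of dipper1 in the frame of glass2 between -0.005 and 0.03 m and angle between dipper1's own z axis and vertical below 0.8 rad) or (horizontal distance between dipper1 and glass3 below 0.032 m and z of dipper1 in the frame of glass3 between -0.005 and 0.03 m and angle between dipper1's own z axis and vertical below 0.8 rad) or (horizontal distance between dipper1 and glass4 below 0.032 m and z of dipper1 in the frame of glass4 between -0.005 and 0.03 m and angle between dipper1's own z axis and vertical below 0.8 rad)) and ((x of dipper2 in the frame of caddy between -0.022 and 0.022 m and y of dipper2 in the frame of caddy between -0.07 and 0.07 m and z of dipper2 in the frame of caddy below 0.03 m and angle between dipper2's own z axis and vertical below 0.35 rad) or (horizontal distance between dipper2 and glass1 below 0.032 m and z of dipper2 in the frame of glass1 between -0.005 and 0.03 m and angle between dipper2's own z axis and vertical below 0.8 rad) or (horizontal distance between dipper2 and glass2 below 0.032 m and z of dipper2 in the frame of glass2 between -0.005 and 0.03 m and angle between dipper2's own z axis and vertical below 0.8 rad) or (horizontal distance between dipper2 and glass3 below 0.032 m and z of dipper2 in the frame of glass3 between -0.005 and 0.03 m and angle between dipper2's own z axis and vertical below 0.8 rad) or (horizontal distance between dipper2 and glass4 below 0.032 m and z of dipper2 in the frame of glass4 between -0.005 and 0.03 m and angle between dipper2's own z axis and vertical below 0.8 rad)) and ((x of dipper3 in the frame of caddy between -0.022 and 0.022 m and y of dipper3 in the frame of caddy between -0.07 and 0.07 m and z of dipper3 in the frame of caddy below 0.03 m and angle between dipper3's own z axis and vertical below 0.35 rad) or (horizontal distance between dipper3 and glass1 below 0.032 m and z of dipper3 in the frame of glass1 between -0.005 and 0.03 m and angle between dipper3's own z axis and vertical below 0.8 rad) or (horizontal distance between dipper3 and glass2 below 0.032 m and z of dipper3 in the frame of glass2 between -0.005 and 0.03 m and angle between dipper3's own z axis and vertical below 0.8 rad) or (horizontal distance between dipper3 and glass3 below 0.032 m and z of dipper3 in the frame of glass3 between -0.005 and 0.03 m and angle between dipper3's own z axis and vertical below 0.8 rad) or (horizontal distance between dipper3 and glass4 below 0.032 m and z of dipper3 in the frame of glass4 between -0.005 and 0.03 m and angle between dipper3's own z axis and vertical below 0.8 rad)) and ((x of dipper4 in the frame of caddy between -0.022 and 0.022 m and y of dipper4 in the frame of caddy between -0.07 and 0.07 m and z of dipper4 in the frame of caddy below 0.03 m and angle between dipper4's own z axis and vertical below 0.35 rad) or (horizontal distance between dipper4 and glass1 below 0.032 m and z of dipper4 in the frame of glass1 between -0.005 and 0.03 m and angle between dipper4's own z axis and vertical below 0.8 rad) or (horizontal distance between dipper4 and glass2 below 0.032 m and z of dipper4 in the frame of glass2 between -0.005 and 0.03 m and angle between dipper4's own z axis and vertical below 0.8 rad) or (horizontal distance between dipper4 and glass3 below 0.032 m and z of dipper4 in the frame of glass3 between -0.005 and 0.03 m and angle between dipper4's own z axis and vertical below 0.8 rad) or (horizontal distance between dipper4 and glass4 below 0.032 m and z of dipper4 in the frame of glass4 between -0.005 and 0.03 m and angle between dipper4's own z axis and vertical below 0.8 rad)) and angle between each of glass1, glass2, glass3, glass4's own z axis and vertical below 0.12 rad and value of joint each of left_door, right_door below 0.012 m and linear speed of each of dipper1, dipper2, dipper3, dipper4, glass1, glass2, glass3, glass4 below 0.03 m/s and height (world z) of glass1 between -0.02 and 0.02 m and height (world z) of glass2 between -0.02 and 0.02 m and height (world z) of glass3 between -0.02 and 0.02 m and height (world z) of glass4 between -0.02 and 0.02 m); the robot touches nothing.
It fails at once if the jar is disturbed (moved more than 40 mm) (distance of jar from where it was at the start of the episode above 0.04 m).
It fails at once if the saucer is disturbed (moved more than 40 mm) (distance of saucer from where it was at the start of the episode above 0.04 m).
It fails at once if the mug is disturbed (moved more than 40 mm) (distance of mug from where it was at the start of the episode above 0.04 m).
It fails at once if the sugar is disturbed (moved more than 40 mm) (distance of sugar from where it was at the start of the episode above 0.04 m).
Of glass1, glass2, glass3, glass4 only 2 to 3 are there at a start; the rules pass over those that are not, and their reading is None.
At some moment in a run one of glass1, glass2, glass3, glass4 may be knocked a few centimetres aside while the robot is not near it.
It also fails if it takes over 210 s, if anything falls off the work surface, if the arm or the gripper's body presses on something with over 40 N, if the wrist force passes 120 N, or if a joint passes its speed limit or range.

## Robot

A 6-joint arm with a two-finger parallel gripper is mounted at the origin on the work surface. World frame = base frame: x ahead of the robot, y to its left, z up, the work surface at z = 0. Lengths are in mm, angles in rad, forces in N, time in s.
With the tool pointing down it reaches from about 350 to 875 mm from the base axis. Payload 4.2 kg.
Tool frame: the origin (TCP) lies midway between the tips of the shut fingers; the grasp point (between the pads) lies 19 mm behind it; z points along the fingers, y is the direction in which the jaws open and shut (so a half turn about z gives the same grasp; the last joint's range is limited). The gripper opens to 85 mm and grips with 20 to 120 N. Pads are 22 mm wide; open, the fingers measure 114 mm over their backs; the gripper's body (76 mm by 85 mm) begins 54 mm behind the grasp point. The pads swing forward as they close: fully open they stand 13 mm farther back than shut.
Start: joints at [0.259, 0.385, 0.008, 0, -1.194, -0.259], TCP at [624.979, 0.025, 202.412] pointing down, gripper open.
Joint ranges: [-3.14, 3.14], [-1.21, 2.06], [-1.07, 1.41], [-3.16, 2.05], [-2.99, -0.16], [-3.1, 3.1]. Speed limits (rad/s): [2.79, 2.79, 3.14, 3.14, 3.14, 3.14].

## Interface

Orientations are given as a unit quaternion [x, y, z, w].
In Python, from bench import arm, eyes, nets gives the robot as it stands.
- The arm moves only by the tool jog_arm, never from a script. Its argument "rows" is a list of rows, each a list of 3 entries, a list of its own where there are three numbers: the shift along the tool's x, y, z in cm, then the turn, a rotation vector about the tool's x, y, z in degrees, then the finger opening in cm, from 0 to 8.54. In form: [[[x, y, z], [ax, ay, az], jaw], ...]. A call has 1 to 10 rows; each row shifts and turns the commanded pose from where the row before left it, along the tool's axes as they then stand; what a row does not reach is not made up. A row lasts 1/8 s, in which the tool goes at most 62.5 mm and 10.7 degrees, less where a joint would pass 70% of its speed; a pose out of reach is approached as far as the arm can. A call with a gripper value outside its range is refused whole. The fingers move at their own pace and stop on an object; the grip force is fixed at half the most. Time passes only in rows, so rows that do not move let the fingers close. It gives the time, the measured TCP pose, the force and the opening at its end, in the units of the state.
- arm.read_state(): the state, without advancing time (a new reading comes with each control period).
- eyes.get_image(name): name is "scene" or "side" or "wrist"; returns the picture (400x640x3 uint8, red, green, blue); there is no depth.
- eyes.camera_model(name): a dict with "K" (3x3 intrinsics, pixels), "rvec" (rotation vector, rad) and "tvec" (3), from world to camera coordinates, as OpenCV has them. Camera axes: x right, y down, z forward; pixel columns grow to the right and rows downward; lengths in mm; the calibration is good to about 2 mm. A picture is of the moment at which its call begins: read the wrist's pose just before it. camera_model takes no time and is no camera call; for the wrist camera it gives the pose at the moment of the call.
- arm.job_done(): hands the job in, once; it reports no verdict.
Trained networks look in the newest picture that a camera, given by its name, has taken for a name from the list of things; names that differ only in an ending like _2 or _b are one class to them, and where a whole thing is asked for, a point or a joint stands for the part that bears it (a point fixed in the world has none). Each returns a list of dicts, best first, with "conf" (0 to 1); they miss things now and then, are a little off and sometimes report something else, mostly with a low value. They report only what shows in the picture. A call takes as long as a camera call. They do not tell look-alikes from the thing itself.
- nets.boxes_of(camera, name): "position" ([column, row] as shares, 0 to 1, of the picture: columns of its width, rows of its height, amid what is visible of it).
The state is a dict: "clock": time; "joints": joint angles; "joint_vel": joint speeds; "joint_efforts": joint torques, N m; "position": TCP position; "ee_rot": TCP orientation; "contact_force": force on the tool from outside, world axes, zero at the start; "wrist_torque": the same for the moment, N m; "gripper_width": finger opening in mm.
Only numpy, scipy, OpenCV 4.12 (cv2) and the standard library are available. Lean on these libraries where they do the work, as an engineer would, in place of code of your own. Each camera call takes 0.05 s, during which the arm holds its last target.

## Working session

There is one attempt and no reset: what is moved stays moved. The work goes in short steps, Python scripts to look and compute and a tool call to move; the robot and the scene stay as the last step left them, time stands still between calls to the robot, and variables do not carry over. Pictures are saved under pics/ and viewed, and the job is handed in when it is done.

Besides the shell and the picture viewer there is one more tool, called after "Emit:" as a command line: name --argument value ..., lists and objects as JSON in quotes. jog_arm: Moves the arm, as the interface text tells. Its arguments: {"type":"object","properties":{"rows":{"type":"array","items":{"type":"array"}}},"required":["rows"]}

```bash
ls; mkdir -p pics
python3 - <<'E'
from bench import arm, eyes, nets
import cv2
print(arm.read_state())
for n in ["scene","side","wrist"]:
    im=eyes.get_image(n); cv2.imwrite(f"pics/{n}0.png",im[:,:,::-1]); m=eyes.camera_model(n); print(n,m)
for n in ["scene","side"]:
    for t in ["glass1","caddy","dipper1","left_door_pull","right_door_pull","jar","saucer","mug","sugar","case"]:
        print(n,t,[( [round(d["position"][0]*640),round(d["position"][1]*400)],round(d["conf"],2)) for d in nets.boxes_of(n,t)])
print(arm.read_state()["clock"])
E
```

```text
pics
{'clock': 0.0, 'joints': array([ 2.58593348e-01,  3.85575928e-01,  6.62592203e-03, -5.45386240e-04,
       -1.19399818e+00, -2.58607143e-01]), 'joint_vel': array([ 5.03660454e-04,  4.72510944e-04, -2.76313084e-04, -6.67148633e-05,
       -1.61514903e-03, -4.43069386e-04]), 'joint_efforts': array([-9.55001960e-04, -3.92286408e+01,  1.88399577e+01,  4.18616563e+00,
       -4.72148502e-03,  8.27910434e-07]), 'position': array([6.24347341e+02, 2.51664627e-02, 2.01303117e+02]), 'ee_rot': array([-0.70703033,  0.70718236,  0.00076003, -0.00080263]), 'contact_force': array([-0.16103591, -0.11968191,  0.3144644 ]), 'wrist_torque': array([-0.0034281 ,  0.05479389, -0.00106734]), 'gripper_width': 85.38104872875397}
scene {'K': array([[512.65423446,   0.        , 331.12603291],
       [  0.        , 512.65423446, 191.05360193],
       [  0.        ,   0.        ,   1.        ]]), 'rvec': array([ 2.80411036,  0.05853304, -0.01888738]), 'tvec': array([-517.57613297,    2.8773357 , 1788.57320047])}
side {'K': array([[392.45468878,   0.        , 315.65288454],
       [  0.        , 392.45468878
[... 541 characters left out ...]
, 138], 0.94), ([299, 159], 0.81), ([325, 102], 0.62)]
scene caddy []
scene dipper1 []
scene left_door_pull [([351, 186], 0.85)]
scene right_door_pull [([360, 244], 0.93)]
scene jar []
scene saucer [([285, 269], 0.6)]
scene mug [([251, 315], 0.81)]
scene sugar [([398, 104], 0.91), ([356, 234], 0.3)]
scene case [([356, 233], 0.75)]
side glass1 [([401, 261], 0.89), ([410, 302], 0.72), ([391, 331], 0.71), ([412, 224], 0.67), ([266, 196], 0.4)]
side caddy []
side dipper1 []
side left_door_pull [([304, 243], 0.58)]
side right_door_pull [([252, 172], 0.83)]
side jar []
side saucer [([305, 242], 0.72), ([316, 142], 0.62)]
side mug [([301, 94], 0.6)]
side sugar [([343, 348], 0.66)]
side case []
1.15
```

View pics/scene0.png

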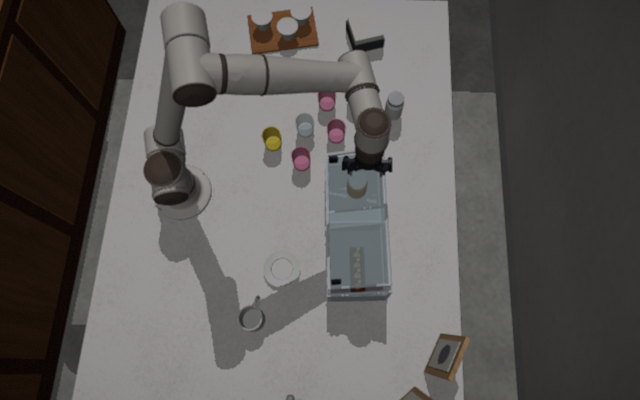

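View pics/side0.png

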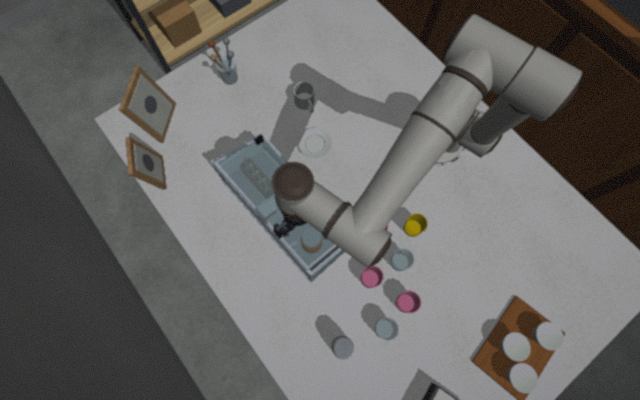

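View pics/wrist0.png

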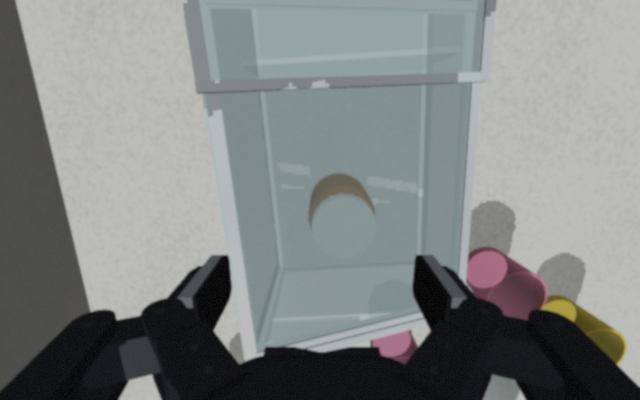

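The scene picture shows the caddy with its sticks in the right compartment (scene 357,268), the jar in the left one (357,185), a clear glass at scene (304,125), and another clear one in side (386,328). The others are pink or yellow.

```bash
cat > h.py <<'E'
from bench import arm, eyes, nets
import numpy as np, cv2
from scipy.optimize import least_squares
from scipy.spatial.transform import Rotation as R
def proj(m,P):
    return cv2.projectPoints(np.asarray(P,float).reshape(-1,3),np.asarray(m["rvec"]),np.asarray(m["tvec"]),np.asarray(m["K"]),None)[0].reshape(-1,2)
def onz(m,uv,z):
    Rm=cv2.Rodrigues(np.asarray(m["rvec"]))[0]; t=np.asarray(m["tvec"]).ravel()
    d=Rm.T@np.linalg.inv(m["K"])@np.array([uv[0],uv[1],1.]); c=-Rm.T@t
    return c+d*(z-c[2])/d[2]
def tri(ms,uvs):
    f=lambda p: np.concatenate([proj(m,p)[0]-u for m,u in zip(ms,uvs)])
    r=least_squares(f,[500,0,50]); return r.x,np.abs(r.fun).max()
def snap(name,f):
    m=eyes.camera_model(name); im=eyes.get_image(name); cv2.imwrite("pics/"+f,im[:,:,::-1]); return m,im
def case_to_w(p,c): # c=(x,y,yaw)
    p=np.asarray(p,float).reshape(-1,3); s,k=np.sin(c[2]),np.cos(c[2])
    return np.c_[c[0]+k*p[:,0]-s*p[:,1],c[1]+s*p[:,0]+k*p[:,1],p[:,2]]
def tool_delta(dw,st=None):
    st=st or arm.read_state(); return R.from_quat(st["ee_rot"]).inv().apply(dw)/10
E
python3 - <<'E'
from h import *
S=eyes.camera_model("scene");D=eyes.camera_model("side")
for n,u,v in [("gl1",(304,125),(401,261)),("mug",(251,315),(301,94)),("sau",(285,269),(316,142)),("rpull",(336,282),(260,139))]:
    print(n,tri([S,D],[u,v]))
print("rpull z~165", onz(S,(336,282),155), onz(D,(260,139),155))
for p in [(401,261),(386,328),(408,302),(371,277),(415,225)]: print(p,onz(D,p,38))
for p in [(272,138),(304,125),(301,159),(334,131),(327,101)]: print(p,onz(S,p,38))
print("glass hid in scene", proj(S,onz(D,(386,328),38)))
E
python3 - <<'E'
import cv2
a=cv2.imread('pics/scene0.png');cv2.imwrite('pics/z1.png',cv2.resize(a[140:310,300:410],None,fx=3.5,fy=3.5,interpolation=2))
a=cv2.imread('pics/side0.png');cv2.imwrite('pics/z2.png',cv2.resize(a[120:290,200:360],None,fx=3.5,fy=3.5,interpolation=2))
E
```

```text
gl1 (array([412.44373472, 257.70485628,  32.77282339]), np.float64(0.6627768171437083))
mug (array([ 294.04788771, -416.53162662,   67.08478214]), np.float64(2.021787274513997))
sau (array([ 370.99561289, -255.67325857,   16.18523715]), np.float64(2.2709880724623304))
rpull (array([ 545.18475737, -317.04730689,  162.7506694 ]), np.float64(0.6828638344730393))
rpull z~165 [ 547.09692671 -316.32991686  155.        ] [ 541.39311707 -320.28796467  155.        ]
(401, 261) [415.97895639 256.93983455  38.        ]
(386, 328) [589.97833033 380.81959316  38.        ]
(408, 302) [484.88330715 365.57734524  38.        ]
(371, 277) [525.33374313 235.6380302   38.        ]
(415, 225) [299.01798464 196.93124722  38.        ]
(272, 138) [300.39388571 200.91197058  38.        ]
(304, 125) [410.44361535 256.34112034  38.        ]
(301, 159) [407.9191476  124.71261566  38.        ]
(334, 131) [518.36460047 236.96274307  38.        ]
(327, 101) [488.05652086 356.15571659  38.        ]
glass hid in scene [[355.26894437  95.98010768]]
```

View pics/z1.png

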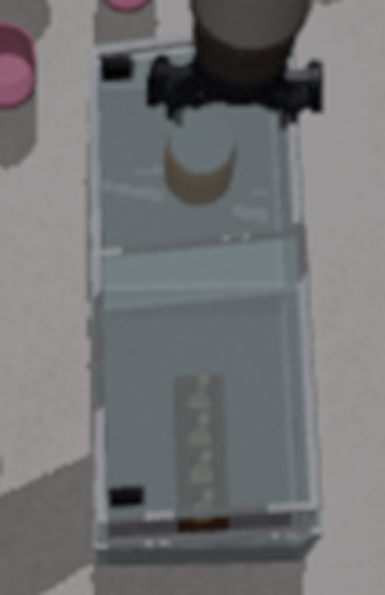

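View pics/z2.png

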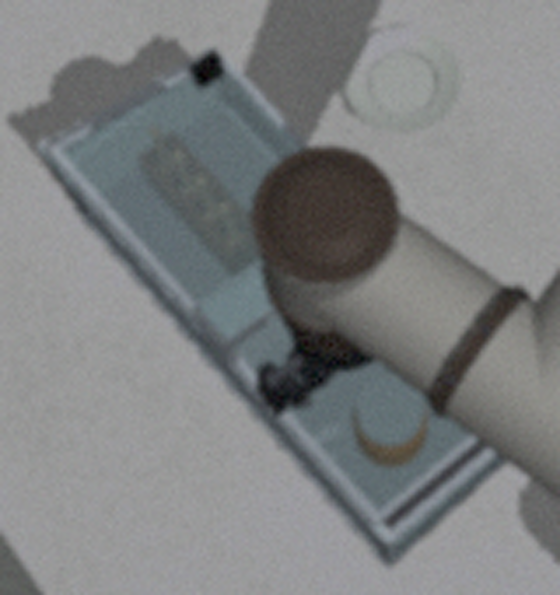

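Emit:
jog_arm --rows '[[[5, 0, -3], [0, 0, 0], 8.5], [[5, 0, -3], [0, 0, 0], 8.5], [[5, 0, -3], [0, 0, 0], 8.5], [[5, 0, -3], [0, 0, 0], 8.5], [[4, 1, 0], [0, 0, 0], 8.5], [[0, 0, 0], [0, 0, 0], 8.5]]'

```text
clock: 1.9
position: [614.2, -242.6, 322.4]
ee_rot: [-0.706, 0.709, -0.0, 0.0]
contact_force: [0.5, 0.4, 0.5]
gripper_width: 85.1
```

Run:
```python
from h import *
st=arm.read_state(); print(st["clock"],st["position"],st["ee_rot"])
m,im=snap("wrist","w1.png")
Rm=cv2.Rodrigues(m["rvec"])[0]; print("cam",-Rm.T@m["tvec"].ravel(),"fwd",Rm[2])
snap("scene","s1.png");snap("side","d1.png")
for c in ["wrist","scene","side"]:
  for t in ["dipper1","left_door_pull","right_door_pull","glass1"]:
    print(c,t,[( [round(d["position"][0]*640),round(d["position"][1]*400)],round(d["conf"],2)) for d in nets.boxes_of(c,t)])
```

```text
1.9 [ 614.16229968 -242.63440164  322.43418385] [-7.05602573e-01  7.08607794e-01 -5.71629639e-05  1.42699966e-05]
cam [ 614.340029   -313.52397241  493.23450753] fwd [ 0.00147762  0.27783414 -0.96062792]
wrist dipper1 [([319, 201], 0.42)]
wrist left_door_pull [([348, 332], 0.9), ([324, 209], 0.2)]
wrist right_door_pull [([318, 198], 0.95)]
wrist glass1 [([497, 393], 0.89)]
scene dipper1 [([354, 259], 0.3)]
scene left_door_pull [([341, 179], 0.69)]
scene right_door_pull [([356, 261], 0.88)]
scene glass1 [([298, 159], 0.93), ([325, 99], 0.88), ([354, 292], 0.67), ([358, 94], 0.64)]
side dipper1 []
side left_door_pull [([308, 227], 0.92), ([300, 81], 0.75)]
side right_door_pull [([261, 183], 0.93)]
side glass1 [([390, 329], 0.94), ([375, 226], 0.86), ([400, 260], 0.7), ([411, 304], 0.66), ([374, 273], 0.65), ([413, 225], 0.63)]
```

View pics/w1.png

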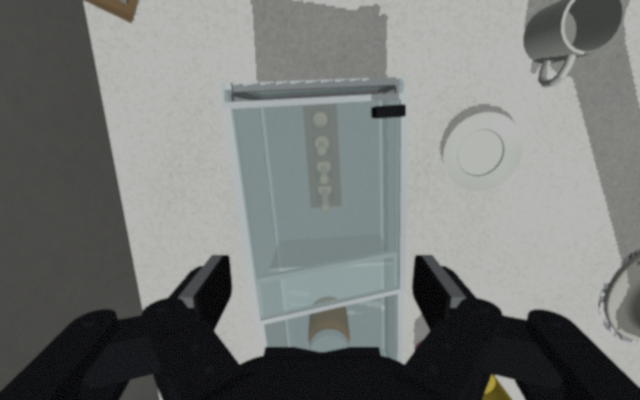

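View pics/s1.png

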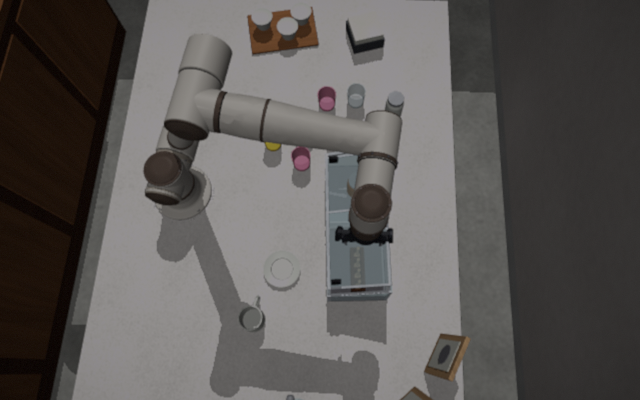

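View pics/d1.png

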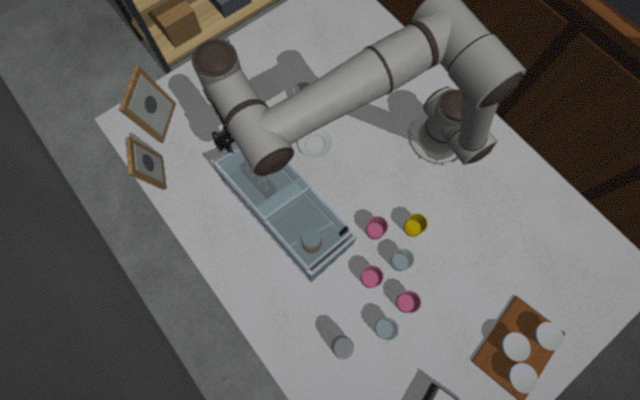

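Run:
```python
import cv2
a=cv2.imread('pics/w1.png');cv2.imwrite('pics/z3.png',cv2.resize(a[70:220,215:415],None,fx=4,fy=4,interpolation=2))
```

```text
(no output)
```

View pics/z3.png

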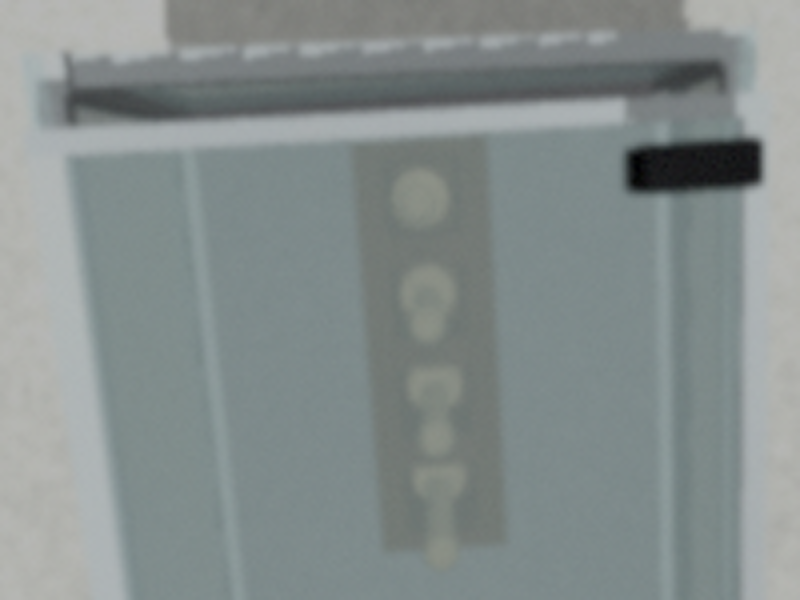

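Run:
```python
from h import *
# wrist model at picture
st=arm.read_state(); W=eyes.camera_model("wrist");S=eyes.camera_model("scene");D=eyes.camera_model("side")
tops=[(320,119.5),(322.3,151.3),(324.3,180),(325.3,208.3)]
T=np.array([onz(W,u,143) for u in tops]); print(T.round(1), np.diff(T[:,1]))
print("caddy L", onz(W,(311.3,207),77), onz(W,(341.8,206.3),77))
obs=[(W,(388.8,111),'R'),(S,(336,281.5),'R'),(D,(259.5,139.5),'R'),(S,(333,159),'L'),(D,(343,231),'L'),(D,(312.3,280.6),(95,235,0))]
def res(p):
    c=p[:3];o=[]
    for m,u,k in obs:
        P={'R':(-68,-215+p[4],180),'L':(-68,215-p[3],168)}.get(k,k) if isinstance(k,str) else k
        o+=list(proj(m,case_to_w(P,c))[0]-u)
    # dippers in caddy: row along case y with x=cx
    o+=list(0.3*((T[:,0]-(c[0]-np.sin(c[2])*(T[:,1]-c[1])-0)) -p[5])); o+=[0.05*p[5]]
    return o
r=least_squares(res,[600,-80,0,0,10,0]); print(r.x.round(3)); print(np.round(r.fun,1))
c=r.x
for y in (-235,235):
  for x in (-95,95): print(x,y,case_to_w((x,y,0),c))
im=eyes.get_image("wrist").copy()
for P in [(95,-235,177),(-95,-235,123),(95,-235,0),(-95,-235,0)]: print("w",P,proj(W,case_to_w(P,c)).round(0))
print("s",[proj(S,case_to_w(P,c)).round(0).tolist() for P in [(95,-235,177),(-95,-235,123),(95,235,177),(-95,235,123)]])
print("d",[proj(D,case_to_w(P,c)).round(0).tolist() for P in [(95,-235,177),(-95,-235,123),(95,235,177),(-95,235,123)]])
```

```text
[[ 617.4 -306.1  143. ]
 [ 614.9 -271.5  143. ]
 [ 612.5 -238.6  143. ]
 [ 611.2 -204.4  143. ]] [34.55465301 32.91738603 34.20216063]
caddy L [ 630.16314751 -186.24251278   77.        ] [ 587.19687423 -187.29647469   77.        ]
[ 6.03844e+02 -1.15317e+02  7.10000e-02  1.53340e+01  2.01730e+01
  2.39000e-01]
[ 0.5  0.1  1.  -1.5 -1.6 -1.3  0.  -1.3  0.5 -2.  -1.2  1.1 -0.1 -0.1
 -0.1  0.2  0. ]
-95 -235 [[ 525.7599389  -356.46559282    0.        ]]
95 -235 [[ 715.28093123 -342.98251202    0.        ]]
-95 235 [[492.40705481 112.34949346   0.        ]]
95 235 [[681.92804713 125.83257426   0.        ]]
w (95, -235, 177) [[217.  80.]]
w (-95, -235, 123) [[402.  72.]]
w (95, -235, 0) [[256.  93.]]
w (-95, -235, 0) [[382.  83.]]
s [[[393.0, 292.0]], [[328.0, 297.0]], [[383.0, 145.0]], [[325.0, 153.0]]]
d [[[209.0, 162.0]], [[259.0, 133.0]], [[311.0, 275.0]], [[357.0, 235.0]]]
```

Two clear glasses (pink and yellow ones are decoys). The right door is about 20 mm ajar and the left about 15 mm; the case is yawed about 4°. Next I go beside the right pull with the fingers shut.

Emit:
jog_arm --rows '[[[4, 2, 1], [0, 0, 0], 0], [[4, 2, 2], [0, 0, 0], 0], [[2.7, 2.2, 3], [0, 0, 0], 0], [[0, 0, 3.5], [0, 0, 0], 0], [[0, 0, 2.7], [0, 0, -4.1], 0], [[0, 0, 0], [0, 0, 0], 0], [[0, 0, 0], [0, 0, 0], 0]]'

```text
clock: 3.58
position: [553.8, -347.5, 201.9]
ee_rot: [0.732, -0.682, 0.001, -0.0]
contact_force: [-0.3, 0.1, 0.4]
gripper_width: 0.0
```

Run:
```python
from h import *
c=(603.84,-115.3,0.071)
st=arm.read_state(); print(st["position"],R.from_quat(st["ee_rot"]).as_euler('zyx',degrees=True),st["gripper_width"])
p=st["position"]; s,k=np.sin(c[2]),np.cos(c[2]); d=p-[c[0],c[1],0]; print("case",k*d[0]+s*d[1],-s*d[0]+k*d[1])
m,im=snap("wrist","w2.png")
m2,im2=snap("scene","s2.png"); 
cv2.imwrite("pics/s2z.png",cv2.resize(im2[230:320,300:410,::-1],None,fx=5,fy=5,interpolation=2))
```

```text
[ 553.78192874 -347.46366432  201.91073926] [8.59336560e+01 1.08121232e-01 1.79914851e+02] 0.03270022184728282
case -66.40172755559551 -228.02760382730963
```

View pics/w2.png

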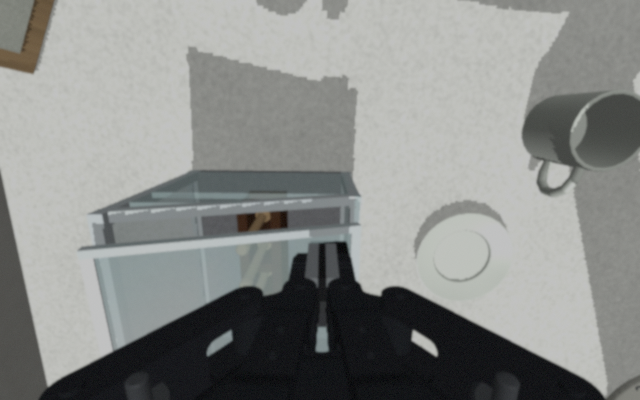

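View pics/s2z.png

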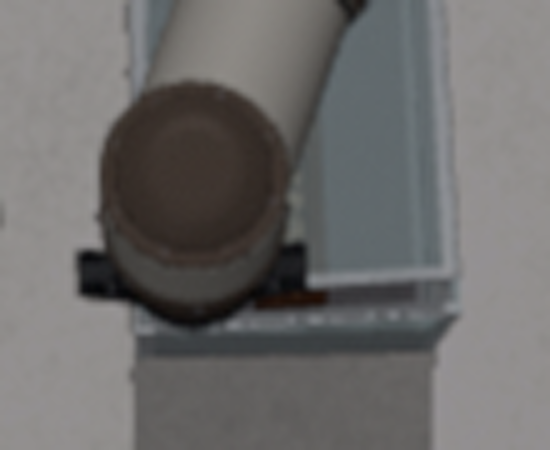

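Emit:
jog_arm --rows '[[[0, 0, 1.5], [0, 0, 0], 0], [[0, 0, 1.5], [0, 0, 0], 0], [[0, 0, 1.2], [0, 0, 0], 0], [[0, 0, 0], [0, 0, 0], 0]]'

```text
clock: 4.18
position: [552.1, -346.6, 156.5]
ee_rot: [0.732, -0.681, -0.002, 0.001]
contact_force: [0.5, -0.6, 0.2]
gripper_width: -0.2
```

Emit:
jog_arm --rows '[[[-1, 0, 0], [0, 0, 0], 0], [[-1, 0, 0], [0, 0, 0], 0], [[-1, 0, 0], [0, 0, 0], 0], [[0, 0, 0], [0, 0, 0], 0]]'

```text
clock: 4.68
position: [551.0, -316.1, 159.0]
ee_rot: [0.732, -0.681, 0.0, -0.0]
contact_force: [0.9, 0.5, -0.0]
gripper_width: 0.1
```

Run:
```python
from h import *
m,im=snap("wrist","w3.png")
```

```text
(no output)
```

View pics/w3.png

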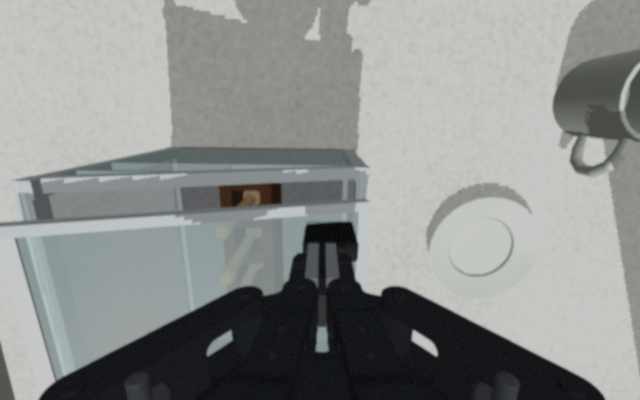

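```bash
python3 - <<'E'
from h import *
st=arm.read_state();W=eyes.camera_model("wrist");c=(603.84,-115.3,0.071)
print(st["position"],proj(W,st["position"]))
for z in (159,180): print(z,onz(W,(331,225),z),onz(W,(331,237),z))
for b in (20,35): 
  print(b,[proj(W,case_to_w((-68+dx,-215+b+dy,z),c)).round(0).tolist() for dx,dy,z in [(-15,-6,180),(15,-6,180),(-15,6,180),(15,6,180),(0,-6,148)]])
  print("pane edge",proj(W,case_to_w((-68,-235+b,148),c)),proj(W,case_to_w((80,-235+b,190),c)))
E
python3 -c "
import cv2
a=cv2.imread('pics/w3.png');cv2.imwrite('pics/z4.png',cv2.resize(a[130:300,200:400],None,fx=4,fy=3.5,interpolation=2))"
```

```text
[ 551.06949554 -316.53718401  158.91201647] [[322.43159812 238.88353355]]
159 [ 546.69361301 -325.70092147  159.        ] [ 546.07828816 -318.14874806  159.        ]
180 [ 547.90316066 -333.26548722  180.        ] [ 547.3635228  -326.64225607  180.        ]
20 [[[353.0, 247.0]], [[296.0, 247.0]], [[352.0, 268.0]], [[297.0, 268.0]], [[324.0, 226.0]]]
pane edge [[324.25135345 204.76348149]] [[ 18.62341536 228.40079286]]
35 [[[352.0, 273.0]], [[297.0, 273.0]], [[352.0, 292.0]], [[297.0, 292.0]], [[324.0, 248.0]]]
pane edge [[324.15044637 227.71706061]] [[ 26.8048254 256.7511608]]
```

View pics/z4.png

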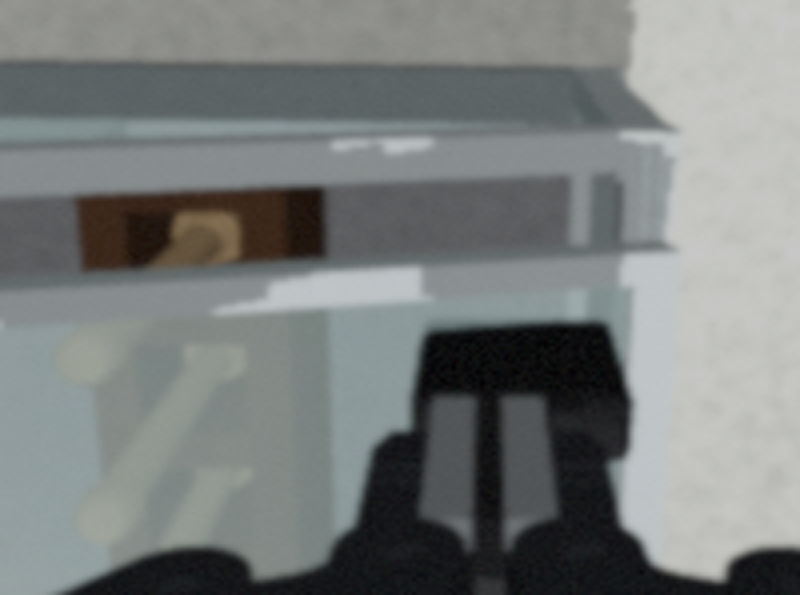

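Run:
```python
from h import *
a=cv2.imread('pics/w3.png')[200:290,270:380].astype(float)
cv2.imwrite('pics/z5.png',cv2.resize(np.clip(255*(a/255)**0.45,0,255).astype(np.uint8),None,fx=7,fy=6,interpolation=2))
m,im=snap("side","d3.png");a=im[100:200,190:330,::-1].astype(float)
cv2.imwrite('pics/z6.png',cv2.resize(np.clip(255*(a/255)**0.6,0,255).astype(np.uint8),None,fx=5,fy=5,interpolation=2))
```

```text
(no output)
```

View pics/z5.png

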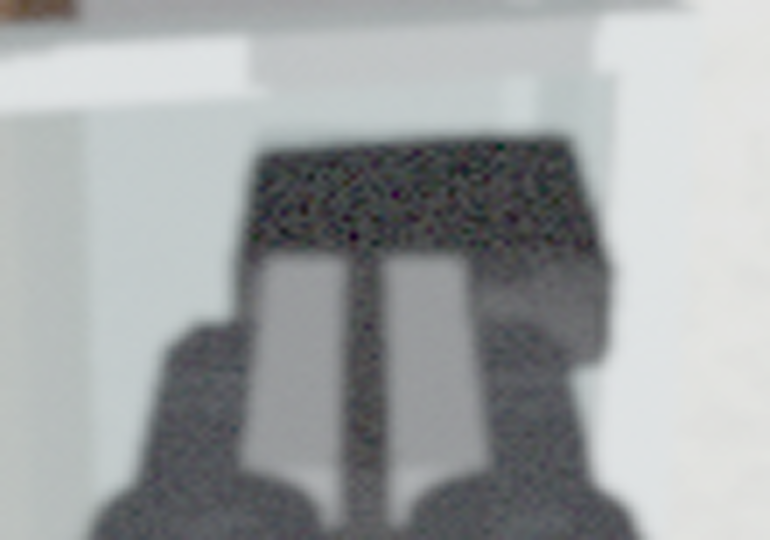

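View pics/z6.png

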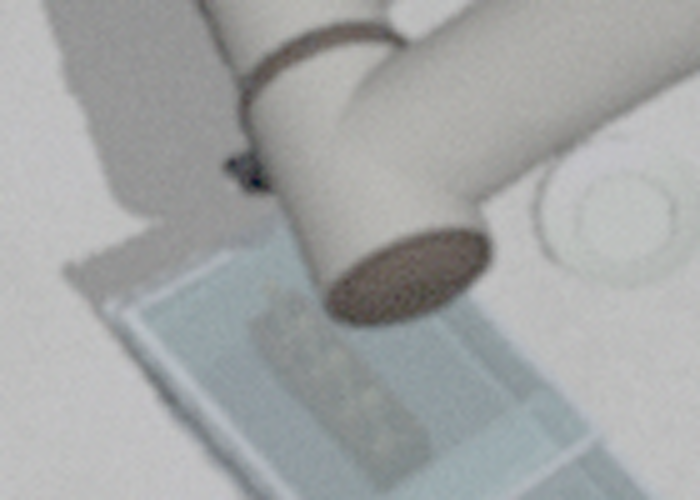

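```bash
python3 - <<'E'
from h import *
st=arm.read_state();W=eyes.camera_model("wrist");c=(603.84,-115.3,0.071)
p=st["position"]; Rt=R.from_quat(st["ee_rot"])
for o in [(0,0,0),(11,0,0),(-11,0,0),(11,14,0),(11,0,-10),(11,0,-20),(11,0,-30)]: print(o,proj(W,p+Rt.apply(o)).round(0))
d=np.array([553.78,-347.46,201.91])-p
print("w2 tab", [proj(W,case_to_w((-68+dx,-195+dy,z),c)-d).round(0).tolist() for dx,dy,z in [(-15,-6,180),(15,-6,180),(-15,6,180),(15,6,180),(0,-6,148)]])
d0=np.array([614.16,-242.63,322.43])-p
E
python3 - <<'E'
import cv2,numpy as np
a=cv2.imread('pics/w2.png')[200:290,270:380].astype(float)
cv2.imwrite('pics/z7.png',cv2.resize(np.clip(255*(a/255)**0.45,0,255).astype(np.uint8),None,fx=7,fy=6,interpolation=2))
E
```

```text
(0, 0, 0) [[322. 239.]]
(11, 0, 0) [[322. 221.]]
(-11, 0, 0) [[322. 256.]]
(11, 14, 0) [[346. 221.]]
(11, 0, -10) [[323. 227.]]
(11, 0, -20) [[323. 234.]]
(11, 0, -30) [[323. 242.]]
w2 tab [[[346.0, 263.0]], [[303.0, 263.0]], [[346.0, 279.0]], [[303.0, 279.0]], [[324.0, 244.0]]]
```

View pics/z7.png

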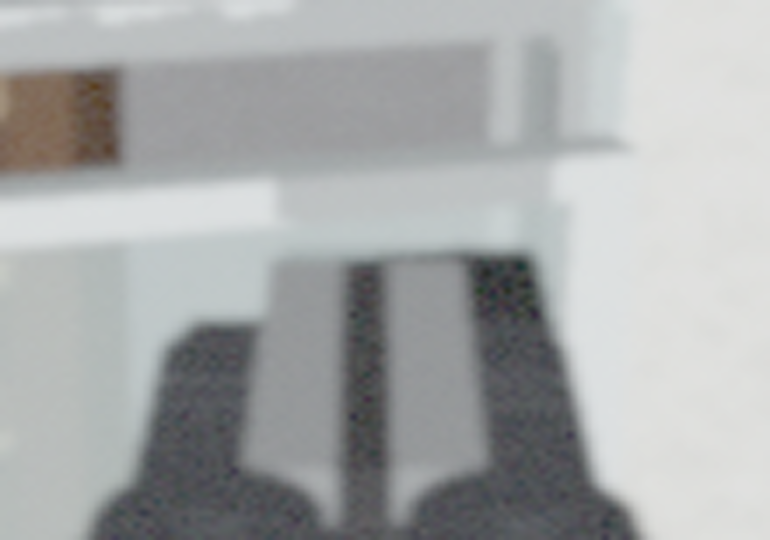

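Run:
```python
from h import *
W=eyes.camera_model("wrist");S=eyes.camera_model("scene");D=eyes.camera_model("side");st=arm.read_state()
# rebuild w1 cam
C=np.array([614.34,-313.52,493.23]); f=np.array([0.00147762,0.27783414,-0.96062792])
# w1 rotation: take current tool->cam, apply w1 ee
Rc=cv2.Rodrigues(W["rvec"])[0]; A=Rc@R.from_quat(st["ee_rot"]).as_matrix()
R1=A@R.from_quat([-7.05602573e-01,7.08607794e-01,-5.7e-5,1.4e-5]).as_matrix().T
print(R1[2])
W1=dict(K=W["K"],rvec=cv2.Rodrigues(R1)[0].ravel(),tvec=-R1@C)
u=dict(W=(388.8,111),S=(336,281.5),D=(259.5,139.5))
print(tri([W1,S,D],[u["W"],u["S"],u["D"]])); print(tri([S,D],[u["S"],u["D"]])); print(tri([W1,D],[u["W"],u["D"]]));print(tri([W1,S],[u["W"],u["S"]]))
# top -y edge midpoint: w1 zoom (693,185)->?  w3 row 242 col ~ 327
print("w1 -y top edge vs w3", tri([W1,W],[(215+694/4,70+142/4),(329,242)]))
print("base", tri([W1,W],[(215+694/4,70+142/4),(329,224)]))
```

```text
[ 0.00144737  0.27781112 -0.96063463]
(array([ 545.71091093, -317.05200244,  163.09131541]), np.float64(0.4694595297776232))
(array([ 546.25755491, -315.98378564,  163.34099625]), np.float64(0.2853297750098136))
(array([ 544.97587718, -317.27185708,  160.15536832]), np.float64(0.06493155348186974))
(array([ 547.01529261, -317.17426349,  169.77002008]), np.float64(0.03172113903644913))
w1 -y top edge vs w3 (array([ 548.05923403, -322.06685537,  174.95887548]), np.float64(0.6124758224835318))
base (array([ 546.6857088 , -323.90373176,  152.51330833]), np.float64(2.458990967751504))
```

Run:
```python
from h import *
W=eyes.camera_model("wrist");st=arm.read_state();p=st["position"]; Rt=R.from_quat(st["ee_rot"])
for x in (11,-11):
  for y in (-42.7,-57):
    for z in (-13,-43): print((x,y,z),proj(W,p+Rt.apply((x,y,z))).round(0))
a=cv2.imread('pics/w0.png' if False else 'pics/wrist0.png')[230:400,60:330].astype(float)
cv2.imwrite('pics/z8.png',cv2.resize(np.clip(255*(a/255)**0.45,0,255).astype(np.uint8),None,fx=2.9,fy=3,interpolation=2))
```

```text
(11, -42.7, -13) [[244. 229.]]
(11, -42.7, -43) [[228. 253.]]
(11, -57, -13) [[218. 229.]]
(11, -57, -43) [[197. 253.]]
(-11, -42.7, -13) [[247. 266.]]
(-11, -42.7, -43) [[232. 296.]]
(-11, -57, -13) [[222. 266.]]
(-11, -57, -43) [[202. 296.]]
```

View pics/z8.png

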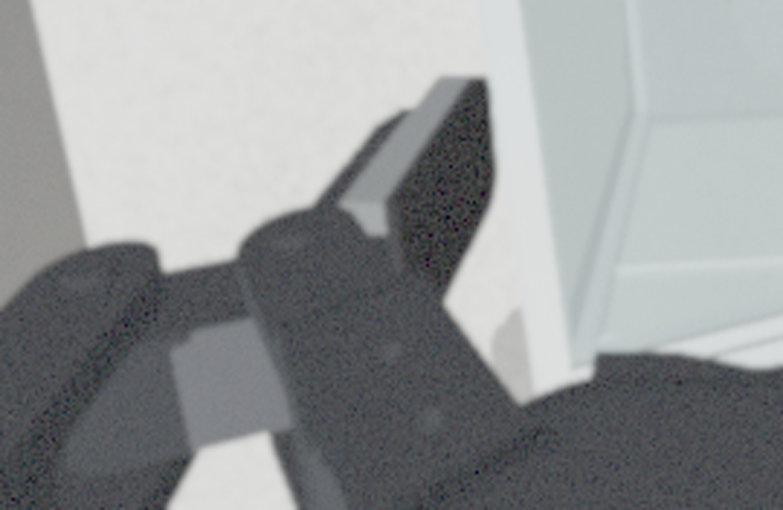

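Emit:
jog_arm --rows '[[[1.5, 0, 0], [0, 0, 0], 0], [[1.5, 0, 0], [0, 0, 0], 0], [[0, 0, 0.3], [0, 0, 0], 0], [[0, 0, 0.3], [0, 0, 0], 0], [[0, 0, 0], [0, 0, 0], 0]]'

```text
clock: 5.4
position: [552.7, -346.7, 151.8]
ee_rot: [0.732, -0.681, -0.001, 0.0]
contact_force: [-0.1, 0.4, -0.7]
gripper_width: 0.1
```

Emit:
jog_arm --rows '[[[0, 0, 0.2], [0, 0, 0], 0], [[0, 0, 0.2], [0, 0, 0], 0], [[0, 0, 0], [0, 0, 0], 0]]'

```text
clock: 5.78
position: [552.9, -346.8, 148.2]
ee_rot: [0.732, -0.681, -0.0, 0.0]
contact_force: [0.2, 0.1, 0.4]
gripper_width: 0.2
```

Emit:
jog_arm --rows '[[[0, 0, 0.2], [0, 0, 0], 0], [[0, 0, 0.2], [0, 0, 0], 0], [[0, 0, 0], [0, 0, 0], 0]]'

```text
clock: 6.15
position: [552.8, -346.9, 144.1]
ee_rot: [0.732, -0.681, -0.0, 0.0]
contact_force: [-0.3, 0.6, 0.1]
gripper_width: 0.0
```

Emit:
jog_arm --rows '[[[0, 0, 0.2], [0, 0, 0], 0], [[0, 0, 0.2], [0, 0, 0], 0], [[0, 0, 0], [0, 0, 0], 0]]'

```text
clock: 6.52
position: [552.8, -346.9, 140.1]
ee_rot: [0.732, -0.681, -0.0, 0.0]
contact_force: [-0.2, -0.3, -0.1]
gripper_width: -0.4
```

Emit:
jog_arm --rows '[[[-1, 0, 0], [0, 0, 0], 0], [[-1, 0, 0], [0, 0, 0], 0], [[-1, 0, 0], [0, 0, 0], 0], [[0, 0, 0], [0, 0, 0], 0]]'

```text
clock: 7.02
position: [550.8, -315.9, 140.7]
ee_rot: [0.732, -0.681, -0.0, -0.0]
contact_force: [0.2, -0.4, 0.8]
gripper_width: -0.1
```

Run:
```python
from h import *
m,im=snap("wrist","w4.png")
a=im[150:330,220:420,::-1].astype(float)
cv2.imwrite('pics/w4z.png',cv2.resize(np.clip(255*(a/255)**0.45,0,255).astype(np.uint8),None,fx=4,fy=3.3,interpolation=2))
```

```text
(no output)
```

View pics/w4z.png

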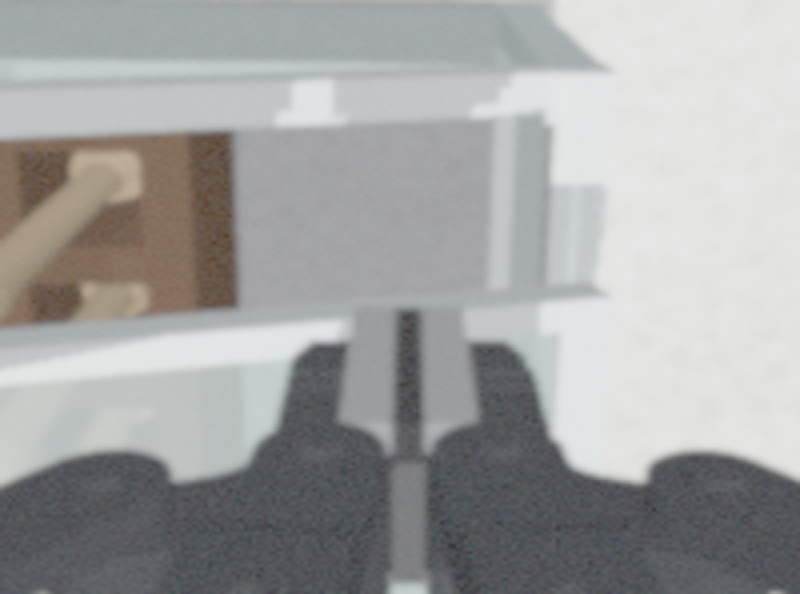

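The door now moves. From the picture and the missed contact, the real fingertips sit about 30 mm behind the stated TCP. I keep pushing.

Emit:
jog_arm --rows '[[[-1.5, 0, 0], [0, 0, 0], 0], [[-1.5, 0, 0], [0, 0, 0], 0], [[-1.5, 0, 0], [0, 0, 0], 0], [[-1.5, 0, 0], [0, 0, 0], 0], [[-1.5, 0, 0], [0, 0, 0], 0], [[-1.5, 0, 0], [0, 0, 0], 0], [[-1.5, 0, 0], [0, 0, 0], 0], [[-1, 0, 0], [0, 0, 0], 0], [[-0.5, 0, 0], [0, 0, 0], 0], [[0, 0, 0], [0, 0, 0], 0]]'

```text
clock: 8.32
position: [541.3, -196.6, 139.9]
ee_rot: [0.732, -0.681, -0.001, 0.0]
contact_force: [0.5, -0.1, 0.2]
gripper_width: -0.1
```

Emit:
jog_arm --rows '[[[-0.5, 0, 0], [0, 0, 0], 0], [[-0.5, 0, 0], [0, 0, 0], 0], [[0, 0, 0], [0, 0, 0], 0]]'

```text
clock: 8.7
position: [541.3, -187.0, 140.2]
ee_rot: [0.732, -0.681, -0.0, -0.0]
contact_force: [0.7, 0.4, 0.1]
gripper_width: 0.3
```

Emit:
jog_arm --rows '[[[1, 0, -1], [0, 0, 0], 0], [[0, 0, -4], [0, 0, 0], 4], [[0, 0, -5], [0, 0, 0], 4], [[1.5, -2, -4], [0, 0, 0], 4], [[1.5, -3, -2], [0, 0, 0], 4], [[1, -2, 0], [0, 0, 0], 4], [[0, 0, 0], [0, 0, 0], 4]]'

```text
clock: 9.57
position: [615.7, -233.1, 299.9]
ee_rot: [0.732, -0.682, -0.0, -0.0]
contact_force: [-0.3, 1.5, -0.6]
gripper_width: 40.4
```

Run:
```python
from h import *
st=arm.read_state(); print(st["clock"],st["position"],st["gripper_width"])
m,im=snap("wrist","w5.png")
cv2.imwrite('pics/w5z.png',cv2.resize(im[50:250,200:460,::-1],None,fx=3,fy=3,interpolation=2))
print([( [round(d["position"][0]*640),round(d["position"][1]*400)],round(d["conf"],2)) for d in nets.boxes_of("wrist","dipper1")])
c=(603.84,-115.3,0.071)
for x,y in [(617.4,-306),(614.9,-271.5),(612.5,-238.6),(611.2,-204.4)]: print(proj(m,[[x,y,143],[x,y,18]]).round(0).tolist())
```

```text
9.575 [ 615.67766556 -233.12064622  299.91274374] 40.40820767970789
[([325, 137], 0.73), ([326, 166], 0.68), ([323, 112], 0.57), ([326, 192], 0.54)]
[[326.0, 113.0], [324.0, 114.0]]
[[325.0, 147.0], [324.0, 139.0]]
[[325.0, 178.0], [324.0, 161.0]]
[[324.0, 209.0], [324.0, 184.0]]
```

View pics/w5z.png

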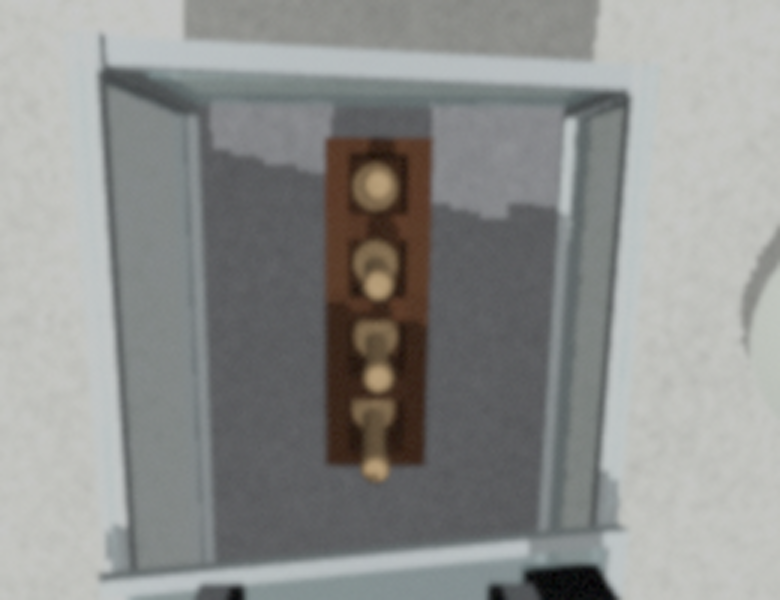

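Run:
```python
from h import *
W=eyes.camera_model("wrist");st=arm.read_state()
for u in [(326,111.3),(325.7,145),(325.7,176),(325,206)]:
    p=onz(W,u,143); print(p.round(1), tool_delta(p-st["position"],st).round(2))
```

```text
[ 615.8 -307.2  143. ] [ 7.46  0.39 15.73]
[ 613.5 -273.4  143. ] [ 4.07  0.37 15.73]
[ 611.  -240.5  143. ] [ 0.77  0.38 15.73]
[ 609.3 -206.7  143. ] [-2.6   0.32 15.73]
```

Emit:
jog_arm --rows '[[[2, 0.2, 2], [0, 0, 0], 4], [[2.1, 0.2, 3], [0, 0, 0], 4], [[0, 0, 4], [0, 0, 0], 4], [[0, 0, 4], [0, 0, 0], 4], [[0, 0, 2], [0, 0, 0], 4], [[0, 0, 0], [0, 0, 0], 4]]'

```text
clock: 10.42
position: [612.1, -273.0, 149.1]
ee_rot: [0.732, -0.681, -0.002, 0.001]
contact_force: [-0.6, 0.0, -0.2]
gripper_width: 40.4
```

Run:
```python
from h import *
st=arm.read_state(); print(st["clock"],st["position"],st["gripper_width"])
m,im=snap("wrist","w6.png")
print(tool_delta(np.array([613.5,-273.4,143])-st["position"],st),proj(m,(613.5,-273.4,143)))
a=im[100:330,200:460,::-1].astype(float)
cv2.imwrite('pics/w6z.png',cv2.resize(np.clip(255*(a/255)**0.6,0,255).astype(np.uint8),None,fx=3,fy=2.6,interpolation=2))
```

```text
10.425 [ 612.1428915  -273.01208874  149.09629581] 40.371093928938784
[ 0.04911462 -0.13489626  0.60906581] [[320.23103052 234.30532009]]
```

View pics/w6z.png

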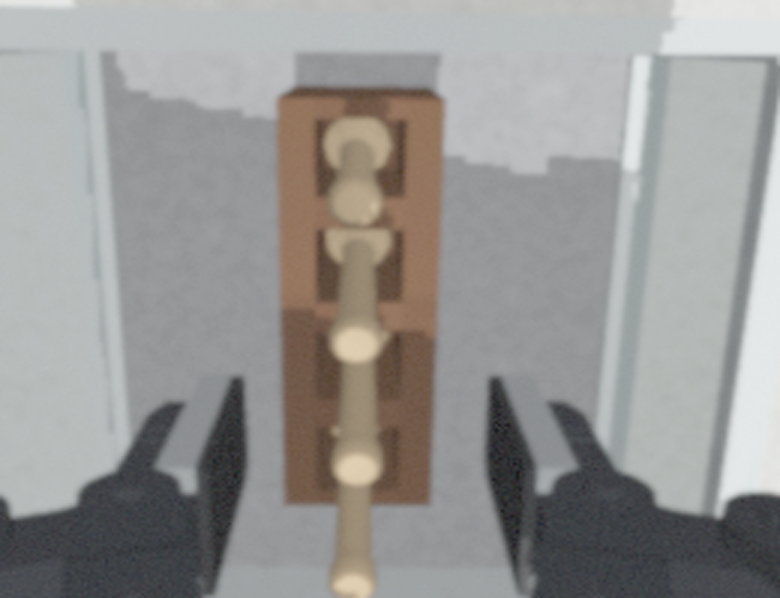

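Emit:
jog_arm --rows '[[[0, -0.15, 1.5], [0, 0, 0], 4], [[0, 0, 1.5], [0, 0, 0], 4], [[0, 0, 1.5], [0, 0, 0], 4], [[0, 0, 0.8], [0, 0, 0], 4], [[0, 0, 0], [0, 0, 0], 4]]'

```text
clock: 11.1
position: [614.9, -273.3, 96.3]
ee_rot: [0.732, -0.681, -0.001, 0.001]
contact_force: [-0.0, -0.0, 0.2]
gripper_width: 39.9
```

Run:
```python
from h import *
st=arm.read_state(); print(st["clock"],st["position"],st["gripper_width"])
m,im=snap("wrist","w7.png")
print(proj(m,(613.5,-273.4,143)))
a=im[150:400,200:460,::-1].astype(float)
cv2.imwrite('pics/w7z.png',cv2.resize(np.clip(255*(a/255)**0.6,0,255).astype(np.uint8),None,fx=3,fy=2.4,interpolation=2))
```

```text
11.1 [ 614.89746443 -273.28665132   96.32357187] 39.90757788072766
[[326.01920752 278.82714441]]
```

View pics/w7z.png

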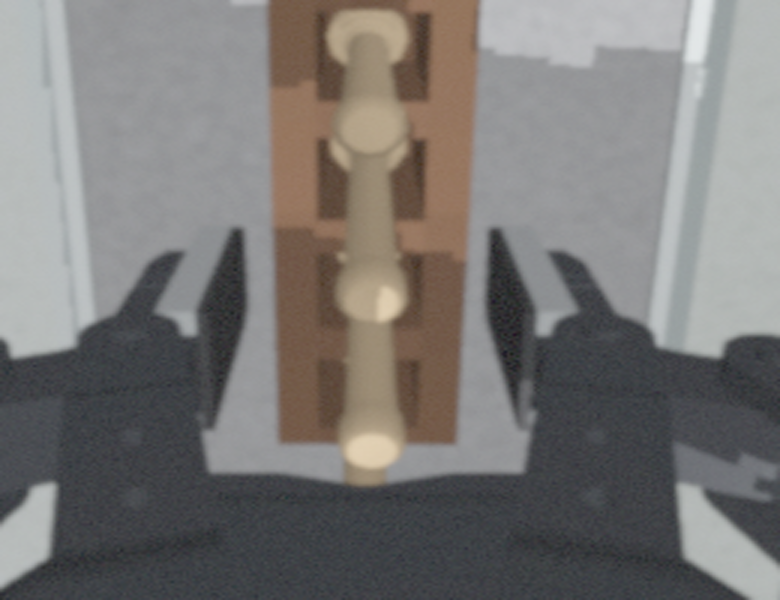

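Emit:
jog_arm --rows '[[[0, 0, 0.6], [0, 0, 0], 4], [[0, 0, 0], [0, 0, 0], 2], [[0, 0, 0], [0, 0, 0], 0], [[0, 0, 0], [0, 0, 0], 0], [[0, 0, 0], [0, 0, 0], 0], [[0, 0, 0], [0, 0, 0], 0]]'

```text
clock: 11.9
position: [615.5, -273.4, 91.6]
ee_rot: [0.732, -0.681, 0.0, -0.0]
contact_force: [0.5, -0.0, 0.8]
gripper_width: 6.9
```

Emit:
jog_arm --rows '[[[0, 0, -1], [0, 0, 0], 0], [[0, 0, -2], [0, 0, 0], 0], [[0, 0, -3], [0, 0, 0], 0], [[0, 0, -4], [0, 0, 0], 0], [[0, 0, -4], [0, 0, 0], 0], [[0, 0, -4], [0, 0, 0], 0], [[0, 0, -2], [0, 0, 0], 0], [[0, 0, 0], [0, 0, 0], 0]]'

```text
clock: 12.9
position: [616.0, -273.6, 294.1]
ee_rot: [0.732, -0.681, 0.002, -0.001]
contact_force: [0.1, 0.4, 0.2]
gripper_width: 6.6
```

Run:
```python
from h import *
st=arm.read_state(); print(st["clock"],st["position"],st["gripper_width"])
m,im=snap("wrist","w8.png")
snap("scene","s8.png"); snap("side","d8.png")
for t in ["glass1"]:
  for c in ("scene","side"): print(c,[( [round(d["position"][0]*640),round(d["position"][1]*400)],round(d["conf"],2)) for d in nets.boxes_of(c,t)])
```

```text
12.9 [ 616.03420204 -273.55779931  294.14162632] 6.579004378304212
scene [([325, 102], 0.85), ([299, 163], 0.69), ([305, 116], 0.61), ([334, 124], 0.53), ([340, 256], 0.42)]
side [([373, 277], 0.91), ([374, 227], 0.82), ([413, 225], 0.69), ([387, 331], 0.64), ([410, 302], 0.61), ([401, 259], 0.56)]
```

View pics/w8.png

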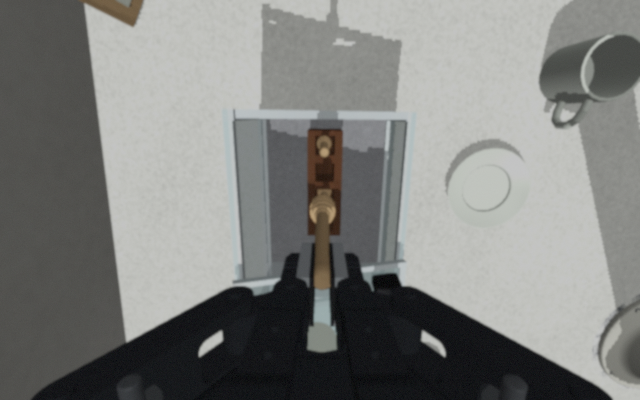

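View pics/s8.png

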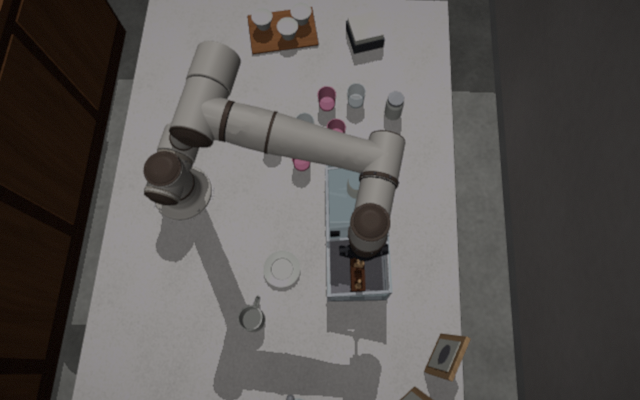

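View pics/d8.png

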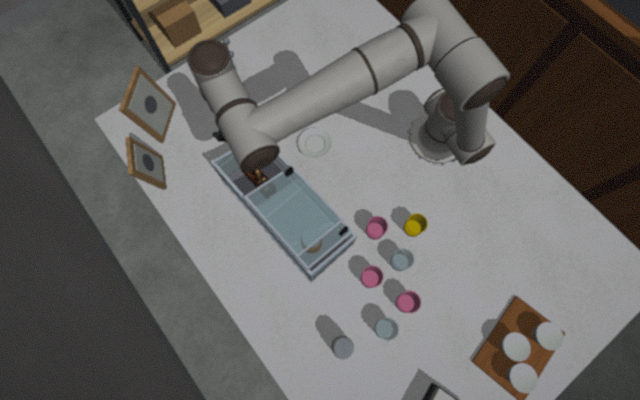

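Run:
```python
from h import *
st=arm.read_state();W=eyes.camera_model("wrist"); p=st["position"]
print("pred head bottom",proj(W,p+[0,0,-74]),"head shoulder",proj(W,p+[0,0,-40]))
a=cv2.imread('pics/s8.png');b=cv2.imread('pics/d8.png')
cv2.imwrite('pics/z9.png',np.hstack([cv2.resize(a[75:175,260:410],None,fx=2.6,fy=4,interpolation=2)[:400],cv2.resize(b[205:345,350:430],None,fx=4.5,fy=400/140,interpolation=2)]))
```

```text
pred head bottom [[322.02728868 204.25579206]] head shoulder [[322.20371558 217.42034672]]
```

View pics/z9.png

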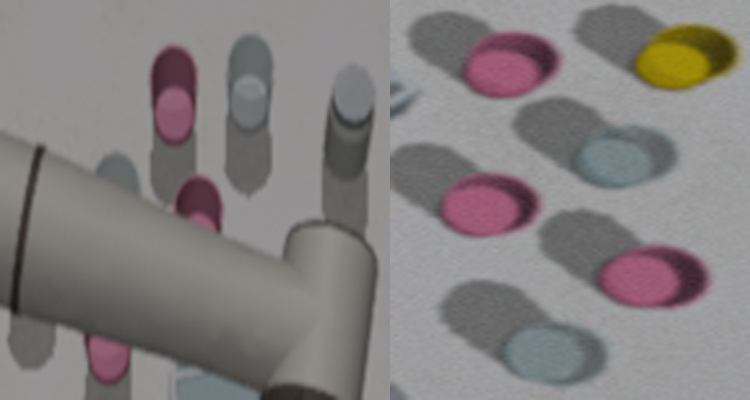

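Run:
```python
from h import *
S=eyes.camera_model("scene");D=eyes.camera_model("side")
print("B",onz(S,(356.2,89.5),75),onz(S,(355.8,101.5),4),onz(D,(384.4,328.2),8),onz(D,(386.9,328.2),75))
print("A",onz(D,(400,261.7),8),onz(D,(402.9,259.3),75))
for p in [(590,375,0),(590,375,75)]: print(proj(S,p),proj(D,p))
```

```text
B [591.75283035 385.95204655  75.        ] [593.34094382 377.2799914    4.        ] [590.2339218  381.47618021   8.        ] [593.2803563 378.8090928  75.       ]
A [411.92212704 256.99019887   8.        ] [417.83013151 256.20355026  75.        ]
[[354.83993621 102.54770273]] [[382.66349613 326.44495526]]
[[355.62716246  92.17589011]] [[386.87704131 326.42036295]]
```

Emit:
jog_arm --rows '[[[-2, 0, 0], [0, 0, 0], 0], [[-4, -0.2, 0], [0, 0, 0], 0], [[-5.5, -0.3, 0], [0, 0, 0], 0], [[-5.5, -0.3, 0], [0, 0, 0], 0], [[-5.5, -0.3, 0], [0, 0, 0], 0], [[-5.5, -0.3, 0], [0, 0, 0], 0], [[-5.5, -0.3, 0], [0, 0, 0], 0], [[-5.5, -0.3, 0], [0, 0, 0], 0], [[-5.5, -0.2, 0], [0, 0, 0], 0], [[-5.5, 0, 0], [0, 0, 0], 0]]'

```text
clock: 14.4
position: [600.5, 229.4, 291.0]
ee_rot: [0.732, -0.681, -0.0, 0.0]
contact_force: [-0.3, -0.2, 0.1]
gripper_width: 6.8
```

Emit:
jog_arm --rows '[[[-5, 0, 0], [0, 0, 0], 0], [[-4, 0, 0], [0, 0, 0], 0], [[-3, 0, 0], [0, 0, 0], 0], [[-2, 0, 0], [0, 0, 0], 0], [[-1.4, 0, 0], [0, 0, 0], 0], [[0, 0, 0], [0, 0, 0], 0], [[0, 0, 0], [0, 0, 0], 0]]'

```text
clock: 15.28
position: [590.7, 379.7, 291.6]
ee_rot: [0.732, -0.682, 0.0, 0.0]
contact_force: [-0.3, 0.1, -0.6]
gripper_width: 6.8
```

Run:
```python
from h import *
st=arm.read_state(); print(st["clock"],st["position"],st["gripper_width"],tool_delta(np.array([592,380,0])-st["position"],st))
m,im=snap("wrist","w9.png")
snap("side","d9.png")
```

```text
15.275 [590.74817271 379.70445283 291.64628972] 6.828248322218343 [-2.42826417e-02 -1.25236918e-01  2.91646336e+01]
```

View pics/w9.png

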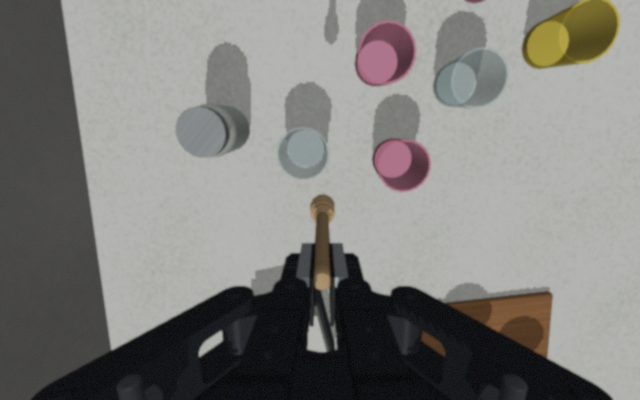

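View pics/d9.png

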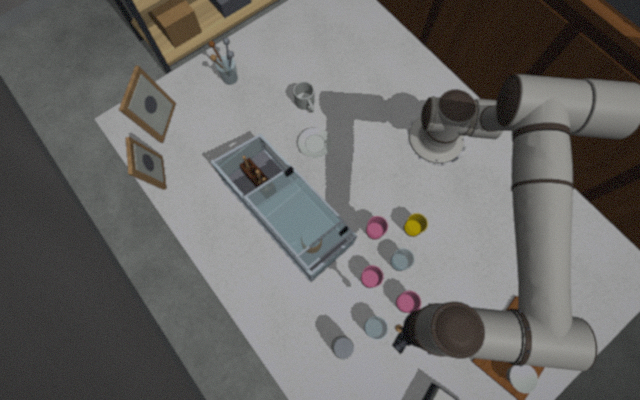

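Glass B has been knocked aside: it was at side (387,329) and is now at (376,327). I re-measure both from the wrist view, with B's rim at (303,153) and A's floor at (456,85).

Run:
```python
from h import *
st=arm.read_state();W=eyes.camera_model("wrist");D=eyes.camera_model("side")
a=cv2.imread('pics/w9.png');cv2.imwrite('pics/z10.png',cv2.resize(a[30:190,260:530],None,fx=2.9,fy=2.9,interpolation=2))
B=[onz(W,(303,153),75),onz(W,(306,149),8),onz(D,(375.5,326.5),50)]
A=[onz(W,(479,78),75),onz(W,(456,85),8)]
print(np.round(B),np.round(A)); print(tool_delta(B[0]-st["position"],st))
```

```text
[[616. 356.  75.]
 [616. 358.   8.]
 [614. 357.  50.]] [[416. 254.  75.]
 [414. 256.   8.]]
[ 2.53844979 -2.38508289 21.6824942 ]
```

View pics/z10.png

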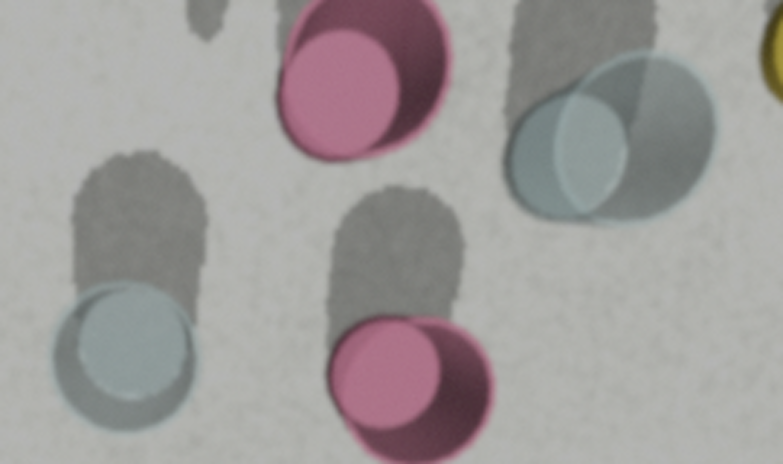

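Emit:
jog_arm --rows '[[[1.3, -1.2, 1], [0, 0, 0], 0], [[1.2, -1.2, 2], [0, 0, 0], 0], [[0, 0, 3], [0, 0, 0], 0], [[0, 0, 4], [0, 0, 0], 0], [[0, 0, 4], [0, 0, 0], 0], [[0, 0, 3], [0, 0, 0], 0], [[0, 0, 2], [0, 0, 0], 0], [[0, 0, 0.9], [0, 0, 0], 0], [[0, 0, 0], [0, 0, 0], 0]]'

```text
clock: 16.5
position: [616.6, 356.4, 91.8]
ee_rot: [0.732, -0.682, 0.0, 0.001]
contact_force: [-0.3, 0.4, -0.4]
gripper_width: 6.9
```

Run:
```python
from h import *
st=arm.read_state(); print(st["clock"],st["position"],st["gripper_width"],st["contact_force"])
m,im=snap("wrist","w10.png")
```

```text
16.5 [616.56825924 356.42348635  91.77461402] 6.857569627634317 [-0.31934808  0.40351968 -0.40031437]
```

View pics/w10.png

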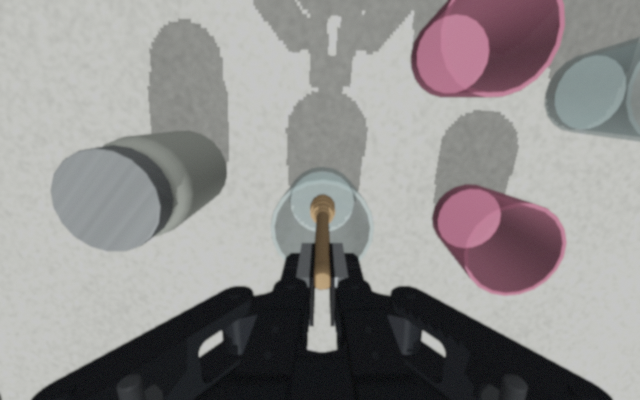

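Emit:
jog_arm --rows '[[[0, 0, 0.3], [0, 0, 0], 0], [[0, 0, 0.3], [0, 0, 0], 0], [[0, 0, 0], [0, 0, 0], 0]]'

```text
clock: 16.92
position: [616.2, 357.4, 86.4]
ee_rot: [0.732, -0.681, -0.0, 0.0]
contact_force: [0.7, 0.6, -1.0]
gripper_width: 6.8
```

Emit:
jog_arm --rows '[[[0, 0, 0.2], [0, 0, 0], 0], [[0, 0, 0.1], [0, 0, 0], 0], [[0, 0, 0], [0, 0, 0], 0]]'

```text
clock: 17.3
position: [616.2, 357.3, 83.3]
ee_rot: [0.732, -0.681, -0.0, 0.0]
contact_force: [0.5, -0.3, -0.1]
gripper_width: 6.7
```

Emit:
jog_arm --rows '[[[0, 0, 0.1], [0, 0, 0], 1.2], [[0, 0, 0], [0, 0, 0], 1.6], [[0, 0, 0], [0, 0, 0], 2.5], [[0, 0, 0], [0, 0, 0], 3.5], [[0, 0, -1], [0, 0, 0], 3.5], [[0, 0, -3], [0, 0, 0], 3.5], [[0, 0, -5], [0, 0, 0], 3.5], [[0, 0, -5.5], [0, 0, 0], 3.5], [[0, 0, -6], [0, 0, 0], 3.5], [[0, 0, 0], [0, 0, 0], 3.5]]'

```text
clock: 18.55
position: [618.6, 358.4, 296.2]
ee_rot: [0.732, -0.681, 0.002, -0.007]
contact_force: [-0.0, -0.0, -0.7]
gripper_width: 35.0
```

Run:
```python
from h import *
st=arm.read_state(); print(st["clock"],st["position"],st["gripper_width"],st["contact_force"])
m,im=snap("wrist","w11.png")
```

```text
18.55 [618.56330628 358.36455199 296.18313522] 34.973315638930565 [-0.02331903 -0.01834917 -0.7485404 ]
```

View pics/w11.png

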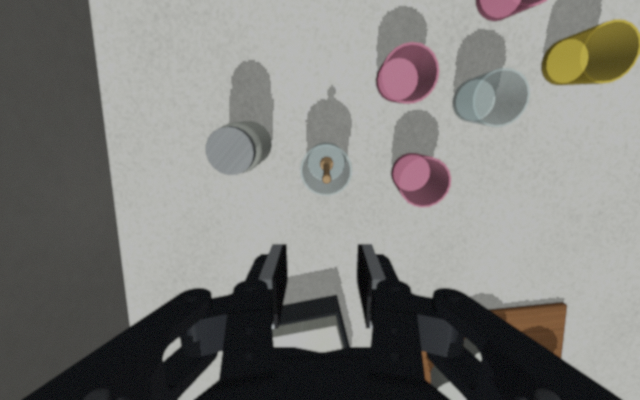

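Emit:
jog_arm --rows '[[[3, 0.5, 0], [0, 0, 0], 4], [[5.5, 0.5, 0], [0, 0, 0], 4], [[5.5, 0.5, 0], [0, 0, 0], 4], [[5.5, 0.5, 0], [0, 0, 0], 4], [[5.5, 0.5, 0], [0, 0, 0], 4], [[5.5, 0.5, 0], [0, 0, 0], 4], [[5.5, 0.5, 0], [0, 0, 0], 4], [[5.5, 0.5, 0], [0, 0, 0], 4], [[5, 0.5, 0], [0, 0, 0], 4], [[3.5, 0.5, 0], [0, 0, 0], 4]]'

```text
clock: 19.85
position: [601.1, -147.0, 286.0]
ee_rot: [0.731, -0.682, -0.001, 0.001]
contact_force: [0.5, -0.4, 0.2]
gripper_width: 40.0
```

Emit:
jog_arm --rows '[[[4, 0, 0], [0, 0, 0], 4], [[3.5, 0, 2], [0, 0, 0], 4], [[2.2, 0, 4], [0, 0, 0], 4], [[0, 0, 4], [0, 0, 0], 4], [[0, 0, 4], [0, 0, 0], 4], [[0, 0, 0.6], [0, 0, 0], 4], [[0, 0, 0], [0, 0, 0], 4]]'

```text
clock: 20.72
position: [609.3, -241.9, 141.7]
ee_rot: [0.732, -0.681, 0.0, 0.0]
contact_force: [0.1, -0.4, 0.4]
gripper_width: 40.1
```

Run:
```python
from h import *
st=arm.read_state(); print(st["clock"],st["position"],st["ee_rot"],st["gripper_width"])
m,im=snap("wrist","w12.png")
print(tool_delta(np.array([611,-240.5,143])-st["position"],st),proj(m,(611,-240.5,143)))
a=im[100:330,200:460,::-1].astype(float)
cv2.imwrite('pics/w12z.png',cv2.resize(np.clip(255*(a/255)**0.6,0,255).astype(np.uint8),None,fx=3,fy=2.6,interpolation=2))
```

```text
20.725 [ 609.33999621 -241.8530746   141.7414039 ] [ 7.32100665e-01 -6.81196375e-01  1.37884014e-04  3.10487887e-04] 40.125884255492416
[-0.12293561 -0.17527105 -0.12598322] [[319.50459004 241.61314427]]
```

View pics/w12z.png

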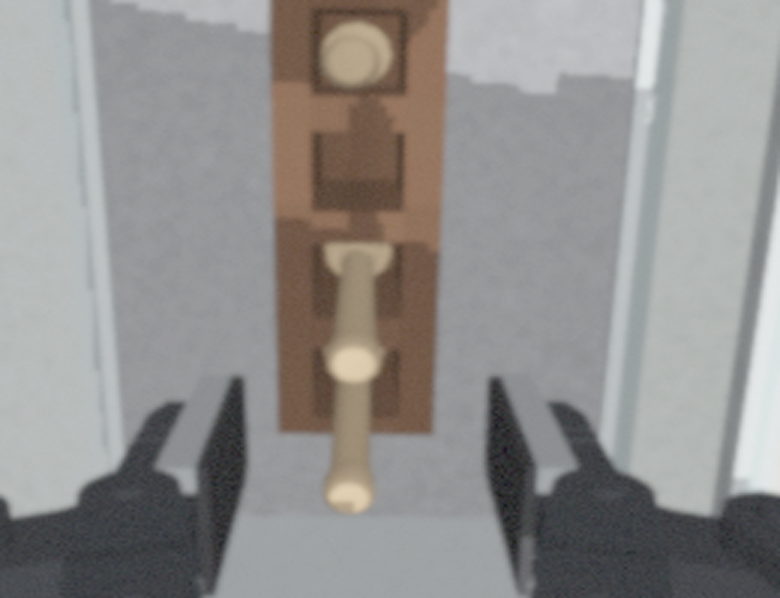

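Emit:
jog_arm --rows '[[[0, -0.2, 1], [0, 0, 0], 4], [[0, 0, 1.6], [0, 0, 0], 4], [[0, 0, 1.5], [0, 0, 0], 4], [[0, 0, 1], [0, 0, 0], 4], [[0, 0, 0], [0, 0, 0], 4]]'

```text
clock: 21.4
position: [610.3, -241.4, 88.9]
ee_rot: [0.732, -0.681, -0.001, 0.001]
contact_force: [0.5, 0.9, 0.0]
gripper_width: 39.9
```

Emit:
jog_arm --rows '[[[0, 0, 0], [0, 0, 0], 2], [[0, 0, 0], [0, 0, 0], 0], [[0, 0, 0], [0, 0, 0], 0], [[0, 0, 0], [0, 0, 0], 0], [[0, 0, 0], [0, 0, 0], 0]]'

```text
clock: 22.02
position: [611.6, -241.7, 91.2]
ee_rot: [0.732, -0.681, 0.001, -0.0]
contact_force: [0.4, -0.1, 3.9]
gripper_width: 7.0
```

Emit:
jog_arm --rows '[[[0, 0, -1], [0, 0, 0], 0], [[0, 0, -2], [0, 0, 0], 0], [[0, 0, -3], [0, 0, 0], 0], [[0, 0, -4], [0, 0, 0], 0], [[0, 0, -4], [0, 0, 0], 0], [[0, 0, -4], [0, 0, 0], 0], [[0, 0, -2], [0, 0, 0], 0], [[0, 0, 0], [0, 0, 0], 0]]'

```text
clock: 23.02
position: [611.5, -241.6, 292.4]
ee_rot: [0.732, -0.681, 0.001, -0.001]
contact_force: [0.1, -0.2, -0.5]
gripper_width: 6.7
```

Run:
```python
from h import *
st=arm.read_state(); print(st["clock"],st["position"],st["gripper_width"])
m,im=snap("wrist","w13.png");snap("side","d13.png")
p=st["position"];print(proj(m,p+[0,0,-74]))
```

```text
23.025 [ 611.54393165 -241.64189005  292.40240799] 6.661276687336177
[[322.58509955 204.38992014]]
```

View pics/w13.png

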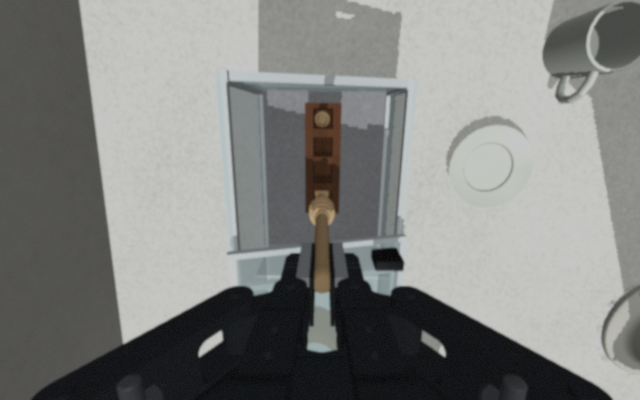

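View pics/d13.png

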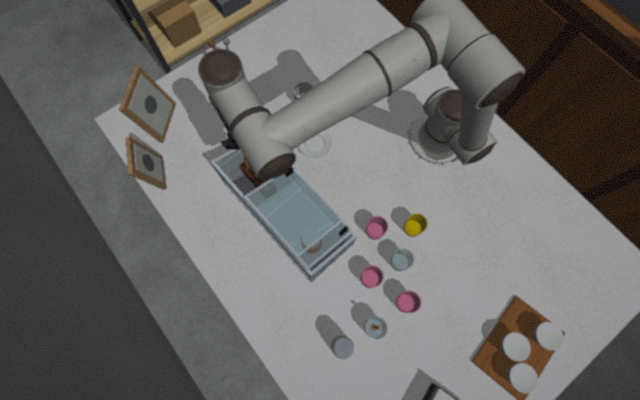

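Emit:
jog_arm --rows '[[[-2, 0.6, 0], [0, 0, 0], 0], [[-4, 1.3, 0], [0, 0, 0], 0], [[-5, 1.6, 0], [0, 0, 0], 0], [[-5.5, 1.7, 0], [0, 0, 0], 0], [[-5.5, 1.7, 0], [0, 0, 0], 0], [[-5.5, 1.7, 0], [0, 0, 0], 0], [[-5.5, 1.7, 0], [0, 0, 0], 0], [[-5, 1.6, 0], [0, 0, 0], 0], [[-4, 1.3, 0], [0, 0, 0], 0], [[-3, 1, 0], [0, 0, 0], 0]]'

```text
clock: 24.38
position: [435.6, 198.2, 288.8]
ee_rot: [0.732, -0.681, -0.0, 0.002]
contact_force: [-0.2, -0.0, 0.8]
gripper_width: 6.5
```

Emit:
jog_arm --rows '[[[-2.5, 0.8, 0], [0, 0, 0], 0], [[-2, 0.7, 0], [0, 0, 0], 0], [[-1.5, 0.4, 0], [0, 0, 0], 0], [[0, 0, 0], [0, 0, 0], 0], [[0, 0, 0], [0, 0, 0], 0]]'

```text
clock: 25.0
position: [414.0, 255.1, 290.0]
ee_rot: [0.732, -0.681, 0.0, 0.001]
contact_force: [-0.5, -0.8, 0.5]
gripper_width: 7.0
```

Run:
```python
from h import *
st=arm.read_state(); print(st["clock"],st["position"],st["gripper_width"],tool_delta(np.array([414.5,255.5,0])-st["position"],st))
m,im=snap("wrist","w14.png");snap("side","d14.png")
print([( [round(d["position"][0]*640),round(d["position"][1]*400)],round(d["conf"],2)) for d in nets.boxes_of("wrist","glass1")])
print(proj(m,[(414.5,255.5,8),(414.5,255.5,75)]))
```

```text
25.0 [414.04946939 255.1116035  290.01841544] 7.007701529903298 [-0.05729801 -0.06748467 29.00176743]
[([333, 63], 0.94), ([319, 174], 0.88), ([414, 130], 0.76), ([262, 244], 0.71), ([180, 235], 0.7), ([233, 151], 0.59)]
[[321.59568232 165.47644462]
 [321.60483067 173.75198492]]
```

View pics/w14.png

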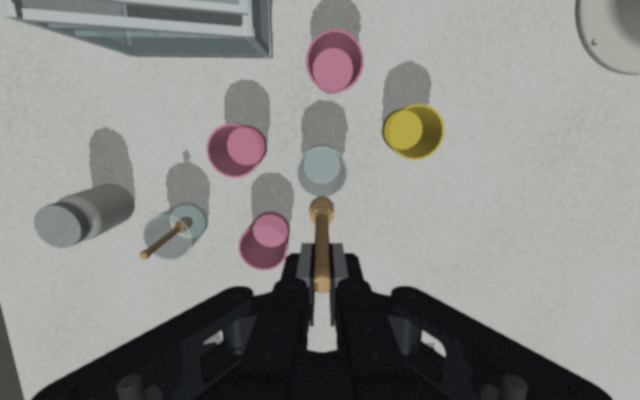

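Emit:
jog_arm --rows '[[[0, 0, 2], [0, 0, 0], 0], [[0, 0, 3], [0, 0, 0], 0], [[0, 0, 4], [0, 0, 0], 0], [[0, 0, 4], [0, 0, 0], 0], [[0, 0, 4], [0, 0, 0], 0], [[0, 0, 2], [0, 0, 0], 0], [[0, 0, 1], [0, 0, 0], 0], [[0, 0, 0.5], [0, 0, 0], 0], [[0, 0, 0], [0, 0, 0], 0]]'

```text
clock: 26.28
position: [414.4, 255.8, 85.9]
ee_rot: [0.732, -0.681, 0.0, -0.0]
contact_force: [0.1, -0.5, 0.1]
gripper_width: 6.8
```

Emit:
jog_arm --rows '[[[0, 0, 0.2], [0, 0, 0], 0], [[0, 0, 0], [0, 0, 0], 1.2], [[0, 0, 0], [0, 0, 0], 1.6], [[0, 0, 0], [0, 0, 0], 2.5], [[0, 0, 0], [0, 0, 0], 3.5], [[0, 0, -1], [0, 0, 0], 3.5], [[0, 0, -3], [0, 0, 0], 3.5], [[0, 0, -5], [0, 0, 0], 3.5], [[0, 0, -5.5], [0, 0, 0], 3.5], [[0, 0, -4], [0, 0, 0], 3.5]]'

```text
clock: 27.52
position: [414.4, 255.8, 272.0]
ee_rot: [0.732, -0.681, 0.0, -0.002]
contact_force: [0.7, 0.1, 0.1]
gripper_width: 35.2
```

Run:
```python
from h import *
st=arm.read_state(); print(st["clock"],st["position"],st["gripper_width"],st["contact_force"])
m,im=snap("wrist","w15.png");snap("side","d15.png")
```

```text
27.525 [414.43432603 255.83307732 272.00572961] 35.2070192485687 [0.71574392 0.12141584 0.08065403]
```

View pics/w15.png

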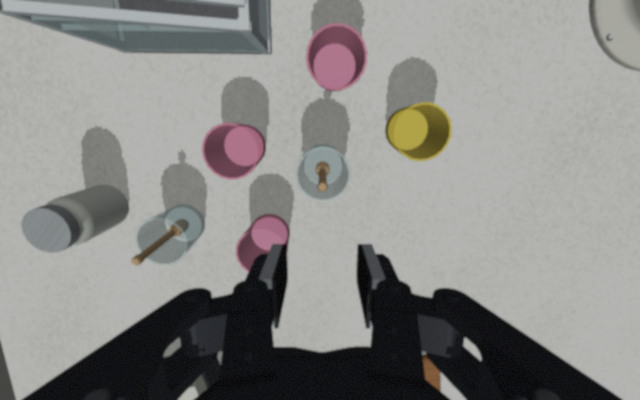

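Both dippers stand in their glasses (wrist 176,228 and 322,175). Next I close the doors.

Emit:
jog_arm --rows '[[[3, -0.7, 0], [0, 0, 0], 0], [[5, -1.3, 0], [0, 0, 0], 0], [[5.5, -1.4, 0], [0, 0, 0], 0], [[5.5, -1.4, 0], [0, 0, 0], 0], [[5.5, -1.4, 0], [0, 0, 0], 0], [[5.4, -1.4, 0], [0, 0, 0], 0], [[4.5, -1.2, 0], [0, 0, 0], 0], [[3, -0.7, 0], [0, 0, 0], 0], [[0, 0, 0], [0, 0, 0], 0]]'

```text
clock: 28.75
position: [535.3, -112.3, 267.5]
ee_rot: [0.731, -0.683, -0.001, 0.001]
contact_force: [0.5, 1.3, -0.7]
gripper_width: -0.1
```

Run:
```python
from h import *
c=(603.84,-115.3,0.071)
st=arm.read_state(); p=st["position"];print(st["clock"],p,st["gripper_width"],st["contact_force"])
m,im=snap("wrist","w16.png");snap("side","d16.png")
d=p-[c[0],c[1],0]; s,k=np.sin(c[2]),np.cos(c[2]);print("case",k*d[0]+s*d[1],-s*d[0]+k*d[1])
print("pred tab top b=165",proj(m,case_to_w((-68,-50,180),c)))
```

```text
28.75 [ 535.34920678 -112.29449271  267.53264004] -0.09098162768133453 [ 0.46829833  1.33326972 -0.7317444 ]
case -68.10502290625593 7.856696839842633
pred tab top b=165 [[321.76907668 131.71076865]]
```

View pics/w16.png

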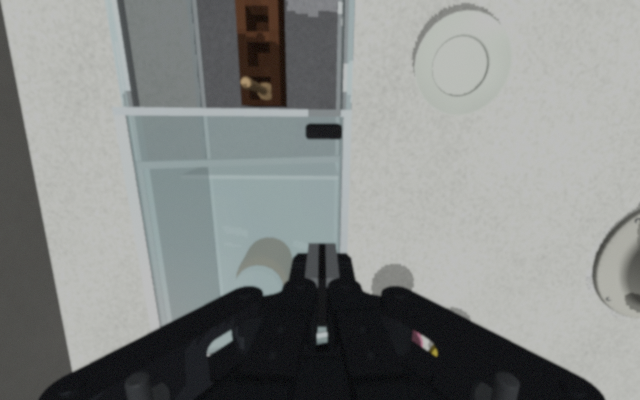

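View pics/d16.png

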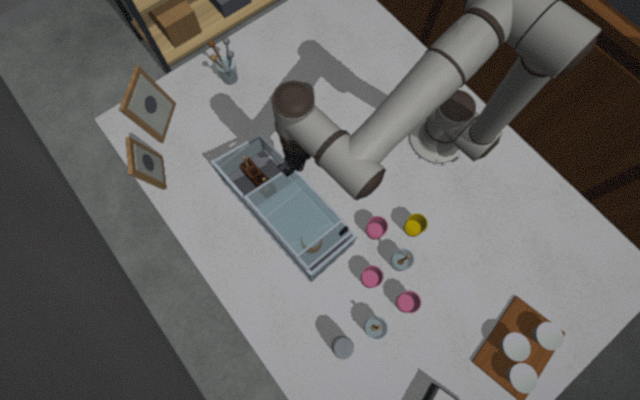

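Emit:
jog_arm --rows '[[[0, 0, 3], [0, 0, 0], 0], [[0, 0, 4], [0, 0, 0], 0], [[0, 0, 3], [0, 0, 0], 0], [[0, 0, 2], [0, 0, 0], 0], [[0, 0, 0.7], [0, 0, 0], 0], [[1.5, 0, 0], [0, 0, 0], 0], [[1.5, 0, 0], [0, 0, 0], 0], [[1, 0, 0], [0, 0, 0], 0], [[1, 0, 0], [0, 0, 0], 0], [[0, 0, 0], [0, 0, 0], 0]]'

```text
clock: 30.1
position: [539.2, -161.5, 141.6]
ee_rot: [0.731, -0.682, 0.0, -0.0]
contact_force: [0.1, 0.3, 0.1]
gripper_width: -0.2
```

Emit:
jog_arm --rows '[[[1.5, 0, 0], [0, 0, 0], 0], [[1.5, 0, 0], [0, 0, 0], 0], [[1.5, 0, 0], [0, 0, 0], 0], [[1.5, 0, 0], [0, 0, 0], 0], [[1.5, 0, 0], [0, 0, 0], 0], [[1.5, 0, 0], [0, 0, 0], 0], [[1.5, 0, 0], [0, 0, 0], 0], [[1.5, 0, 0], [0, 0, 0], 0], [[1, 0, 0], [0, 0, 0], 0], [[0, 0, 0], [0, 0, 0], 0]]'

```text
clock: 31.35
position: [549.3, -291.4, 141.6]
ee_rot: [0.732, -0.682, 0.001, -0.0]
contact_force: [0.3, -0.6, 0.4]
gripper_width: -0.1
```

Run:
```python
from h import *
c=(603.84,-115.3,0.071)
st=arm.read_state(); p=st["position"];print(st["clock"],p,st["contact_force"])
m,im=snap("wrist","w17.png")
d=p-[c[0],c[1],0]; s,k=np.sin(c[2]),np.cos(c[2]);print("case",k*d[0]+s*d[1],-s*d[0]+k*d[1])
```

```text
31.35 [ 549.25171786 -291.44819152  141.5661044 ] [ 0.34946286 -0.5634093   0.35653412]
case -66.94676684486927 -171.83188392396204
```

View pics/w17.png

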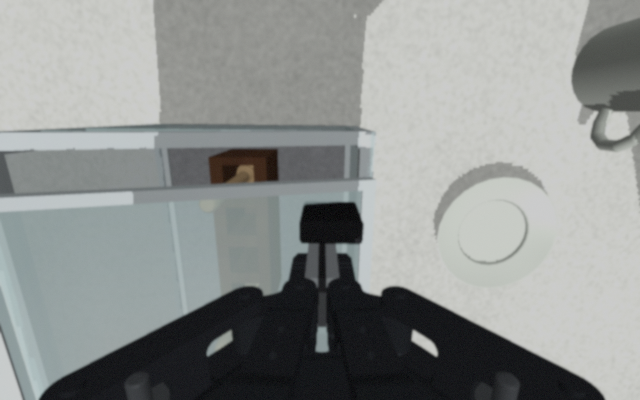

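Moving well: the tab (331,222) is ahead of the fingers. About 26 mm remain, which I push in small steps.

Emit:
jog_arm --rows '[[[1, 0, 0], [0, 0, 0], 0], [[0.8, 0, 0], [0, 0, 0], 0], [[0.4, 0, 0], [0, 0, 0], 0], [[0, 0, 0], [0, 0, 0], 0]]'

```text
clock: 31.9
position: [550.1, -312.7, 141.4]
ee_rot: [0.732, -0.681, 0.0, 0.0]
contact_force: [-0.7, 0.9, -0.4]
gripper_width: 0.4
```

Emit:
jog_arm --rows '[[[0.2, 0, 0], [0, 0, 0], 0], [[0.2, 0, 0], [0, 0, 0], 0], [[0, 0, 0], [0, 0, 0], 0]]'

```text
clock: 32.28
position: [550.1, -316.1, 141.4]
ee_rot: [0.732, -0.681, -0.0, 0.0]
contact_force: [-0.8, 0.7, 0.5]
gripper_width: -0.1
```

Run:
```python
from h import *
st=arm.read_state(); p=st["position"];print(st["clock"],p,st["contact_force"])
m,im=snap("wrist","w18.png")
```

```text
32.275 [ 550.1264621  -316.056362    141.35477449] [-0.81339948  0.73354259  0.51602739]
```

View pics/w18.png

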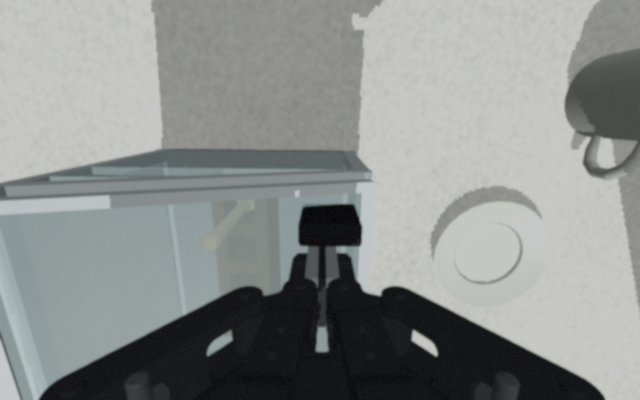

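Emit:
jog_arm --rows '[[[0.2, 0, 0], [0, 0, 0], 0], [[0.1, 0, 0], [0, 0, 0], 0], [[0, 0, 0], [0, 0, 0], 0]]'

```text
clock: 32.7
position: [550.1, -316.1, 141.3]
ee_rot: [0.732, -0.681, -0.002, -0.001]
contact_force: [-1.7, 10.0, 4.2]
gripper_width: -0.0
```

Emit:
jog_arm --rows '[[[0.2, 0, 0], [0, 0, 0], 0], [[0, 0, 0], [0, 0, 0], 0]]'

```text
clock: 32.95
position: [550.0, -316.1, 141.3]
ee_rot: [0.732, -0.681, -0.003, -0.002]
contact_force: [-1.8, 16.3, 5.8]
gripper_width: 0.2
```

Emit:
jog_arm --rows '[[[-1, 0, 0], [0, 0, 0], 0], [[-1, 0, -3], [0, 0, 0], 0], [[-3, 0, -5], [0, 0, 0], 0], [[-5, 0, -3], [0, 0, 0], 0], [[-5, 0, 0], [0, 0, 0], 0], [[-5, 0, 0], [0, 0, 0], 0], [[-5, 0, 0], [0, 0, 0], 0], [[-5, 0, 0], [0, 0, 0], 0], [[-4, 0, 0], [0, 0, 0], 0], [[-2.5, 0, 0], [0, 0, 0], 0]]'

```text
clock: 34.2
position: [524.6, 44.4, 251.7]
ee_rot: [0.732, -0.681, 0.001, -0.0]
contact_force: [0.2, -0.3, 0.5]
gripper_width: -0.2
```

Emit:
jog_arm --rows '[[[0, 0, 0], [0, 0, 0], 0], [[0, 0, 0], [0, 0, 0], 0]]'

```text
clock: 34.45
position: [524.7, 42.4, 251.5]
ee_rot: [0.732, -0.681, 0.0, 0.0]
contact_force: [-0.5, -0.2, -1.1]
gripper_width: -0.4
```

Run:
```python
from h import *
c=(603.84,-115.3,0.071)
st=arm.read_state(); p=st["position"];print(st["clock"],p,st["contact_force"])
d=p-[c[0],c[1],0]; s,k=np.sin(c[2]),np.cos(c[2]);print("case",k*d[0]+s*d[1],-s*d[0]+k*d[1])
snap("wrist","w19.png")
m,im=snap("scene","s19.png");m2,im2=snap("side","d19.png")
for a in (0,10,20): print(a,proj(m,case_to_w((-68,215-a,168),c)),proj(m2,case_to_w((-68,215-a,168),c)))
cv2.imwrite("pics/s19z.png",np.hstack([cv2.resize(im[140:240,300:400,::-1],(400,500),interpolation=2),cv2.resize(im2[200:300,280:380,::-1],(400,500),interpolation=2)]))
```

```text
34.45 [524.65605327  42.41809433 251.45085479] [-0.47685261 -0.18916165 -1.11734917]
case -67.79586852743383 162.93807078567332
0 [[332.89374945 153.26868712]] [[347.06094229 232.70691736]]
10 [[332.98505278 156.12822804]] [[344.72754644 230.26512774]]
20 [[333.07672342 158.9992725 ]] [[342.40329348 227.83290574]]
```

View pics/s19z.png

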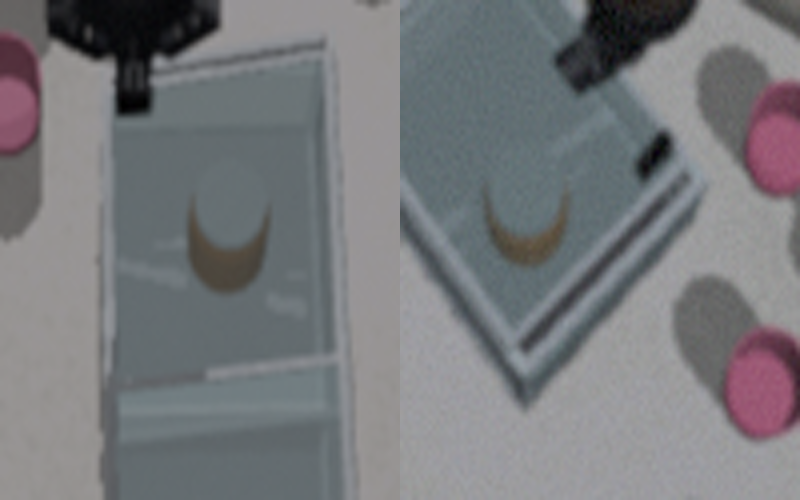

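View pics/w19.png

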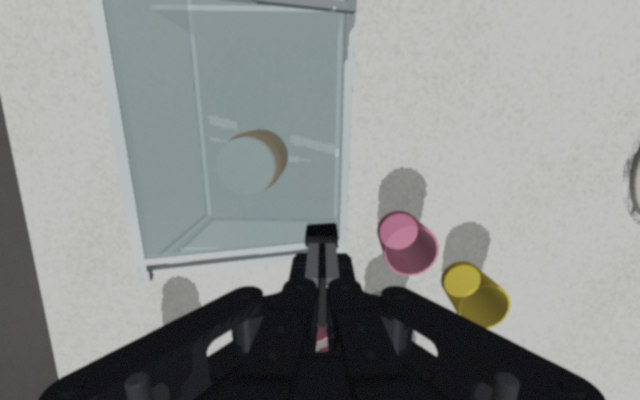

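Emit:
jog_arm --rows '[[[0, 0, 3], [0, 0, 0], 0], [[0, 0, 4], [0, 0, 0], 0], [[0, 0, 3], [0, 0, 0], 0], [[0, 0, 1.5], [0, 0, 0], 0], [[0, 0, 1], [0, 0, 0], 0], [[0, 0, 0], [0, 0, 0], 0]]'

```text
clock: 35.35
position: [524.8, 42.8, 126.5]
ee_rot: [0.732, -0.681, 0.0, 0.0]
contact_force: [0.4, -0.0, 0.9]
gripper_width: 0.2
```

Emit:
jog_arm --rows '[[[-0.8, 0, 0], [0, 0, 0], 0], [[-0.8, 0, 0], [0, 0, 0], 0], [[-0.8, 0, 0], [0, 0, 0], 0], [[-0.5, 0, 0], [0, 0, 0], 0], [[0, 0, 0], [0, 0, 0], 0]]'

```text
clock: 35.98
position: [522.3, 72.6, 126.4]
ee_rot: [0.732, -0.681, -0.0, -0.0]
contact_force: [0.0, 0.7, 0.0]
gripper_width: -0.0
```

Emit:
jog_arm --rows '[[[-0.2, 0, 0], [0, 0, 0], 0], [[-0.2, 0, 0], [0, 0, 0], 0], [[0, 0, 0], [0, 0, 0], 0]]'

```text
clock: 36.35
position: [521.9, 75.9, 126.3]
ee_rot: [0.732, -0.681, -0.0, 0.0]
contact_force: [0.1, -0.5, -1.0]
gripper_width: -0.1
```

Emit:
jog_arm --rows '[[[-0.2, 0, 0], [0, 0, 0], 0], [[-0.2, 0, 0], [0, 0, 0], 0], [[0, 0, 0], [0, 0, 0], 0]]'

```text
clock: 36.72
position: [521.7, 79.0, 126.3]
ee_rot: [0.732, -0.681, 0.0, 0.001]
contact_force: [0.8, -5.4, -0.1]
gripper_width: 0.0
```

Emit:
jog_arm --rows '[[[-0.2, 0, 0], [0, 0, 0], 0], [[0, 0, 0], [0, 0, 0], 0]]'

```text
clock: 36.98
position: [521.7, 79.0, 126.3]
ee_rot: [0.732, -0.681, 0.001, 0.002]
contact_force: [4.1, -11.7, -2.1]
gripper_width: -0.3
```

Run:
```python
from h import *
st=arm.read_state(); p=st["position"];print(st["clock"],p,st["contact_force"])
m,im=snap("wrist","w20.png");m2,im2=snap("side","d20.png")
cv2.imwrite("pics/d20z.png",np.hstack([cv2.resize(im[150:300,240:390,::-1],(400,400),interpolation=2),cv2.resize(im2[200:300,280:380,::-1],(400,400),interpolation=2)]))
```

```text
36.975 [521.65296264  79.02281093 126.29982696] [  4.07326042 -11.70341243  -2.10246442]
```

View pics/d20z.png

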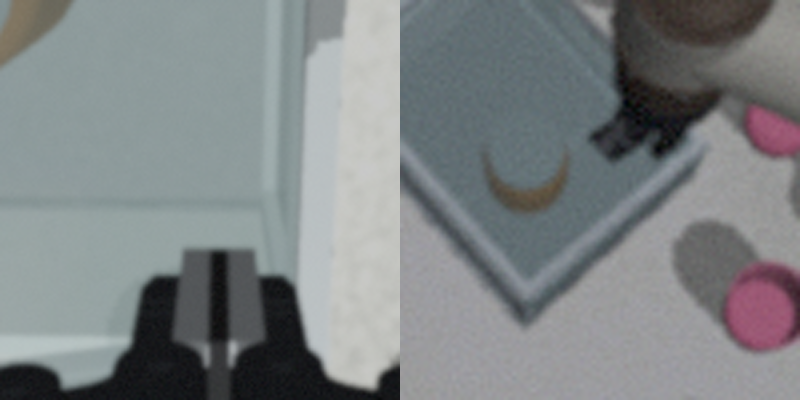

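Emit:
jog_arm --rows '[[[1, 0, 0], [0, 0, 0], 0], [[1, 0, -2], [0, 0, 0], 0], [[1, 0, -4], [0, 0, 0], 0], [[2, 1, -5], [0, 0, 0], 0], [[3, 2, -5], [0, 0, 0], 0], [[3, 3, -2], [0, 0, 0], 0], [[3, 3, 0], [0, 0, 0], 0], [[2, 2, 0], [0, 0, 0], 0], [[0, 0, 0], [0, 0, 0], 0], [[0, 0, 0], [0, 0, 0], 0]]'

```text
clock: 38.33
position: [423.9, -85.1, 306.6]
ee_rot: [0.732, -0.681, 0.0, -0.001]
contact_force: [-0.1, 0.0, -0.0]
gripper_width: 0.1
```

Run:
```python
from h import *
st=arm.read_state(); p=st["position"];print(st["clock"],p,st["contact_force"])
m,im=snap("scene","s21.png");m2,im2=snap("side","d21.png")
cv2.imwrite("pics/f21.png",np.hstack([cv2.resize(im[70:310,250:410,::-1],(380,570),interpolation=2),cv2.resize(im2[110:350,200:430,::-1],(420,570),interpolation=2)]))
```

```text
38.325 [423.918044   -85.12879257 306.55423138] [-0.09589511  0.0150215  -0.00981718]
```

View pics/f21.png

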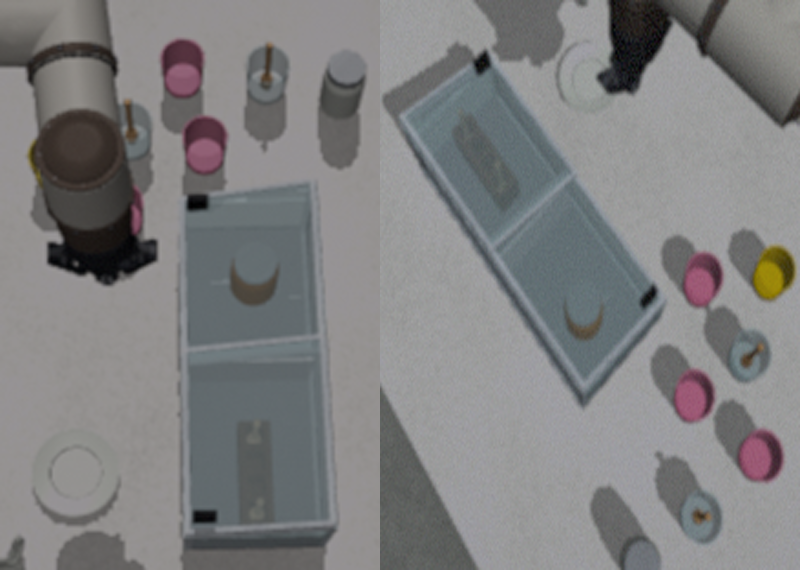

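Both pulls are at the case ends with no gaps showing. Two dippers stand in the two clear glasses and two spares are in the caddy. I hand the job in.

```bash
python3 -c "
from bench import arm
print(arm.job_done())"
```

```text
the job is handed in; nothing more can be done
None
```

The job is handed in; it reports no verdict. Two tea glasses stood on the counter, and each now holds one dipper, head down. I slid the right door open by about 165 mm, moved two dippers from the caddy, then pushed both doors shut to their stops. The left door had started about 15 mm ajar.

- **Last checks:** the final scene and side pictures show both dippers standing in upright glasses, two spares upright in the caddy and no gap at either door. The jar, saucer and sugar look undisturbed. The mug was outside the last close-up, but earlier views showed it in place. The arm was clear, with about 0 N measured, at 38 s of the 210 s allowed.
- **Fingertips shorter than stated:** the real fingertips sit about 30 mm behind the stated TCP, so my first push passed over the pull without touching it. I corrected for this in all later moves.
- **Knocked glass:** one glass was knocked about 35 mm aside during the run. I measured it again before placing its dipper.
- **Grip reading:** the opening read about 7 mm on the 9 to 11 mm sticks, but both dippers were held firmly.

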